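# Contact-test the battery cases and stack them for despatch

## Robot

A 6-joint arm with a two-finger parallel gripper is mounted at the origin on the work surface. World frame = base frame: x ahead of the robot, y to its left, z up, the work surface at z = 0. Lengths are in m, angles in rad, forces in N, time in s.
With the tool pointing down it reaches from about 0.275 to 0.725 m from the base axis. Payload 5.6 kg.
Tool frame: the origin (TCP) lies at the very end of the fingers, on their centre line; the grasp point (between the pads) lies 19 mm behind it; z points along the fingers, y is the direction in which the jaws open and shut (so a half turn about z gives the same grasp; the last joint's range is limited). The gripper opens to 85 mm and grips with 20 to 120 N. Pads are 22 mm wide; open, the fingers measure 114 mm over their backs; the gripper's body (76 mm by 85 mm) begins 54 mm behind the grasp point. The pads swing forward as they close: fully open they stand 13 mm farther back than shut.
Start: joints at [1.396, 0.255, 0.108, 0, -1.424, -0.285], TCP at [0.244, 0.493, 0.231] pointing down, gripper open.
Joint ranges: [-2.95, 2.95], [-1.21, 1.97], [-1.09, 1.5], [-2.87, 1.71], [-2.94, -0.07], [-3.05, 3.05]. Speed limits (rad/s): [2.57, 2.57, 3.14, 3.14, 3.14, 3.14].

## Interface

Orientations are given as a rotation vector (axis times angle).
In Python, from station import arm gives the robot as it stands.
- The arm moves only by the shell command python3 -m crank 'ROWS' [OPENING] [FORCE]. ROWS is JSON, a list of rows, each an object with "travel": the shift along the world's x, y, z in cm, a list of three; "spin": the turn about the world's z in degrees. In form: [{"travel": [tx, ty, tz], "spin": spin}, ...]. A call has 1 to 20 rows; each row shifts and turns the commanded pose from where the row before left it; what a row does not reach is not made up. A row lasts 1/10 s, in which the tool goes at most 50 mm and 8.59 degrees, less where a joint would pass 70% of its speed; a pose out of reach is approached as far as the arm can. A call is refused whole if a number of a shift passes 5 or a number of a turn 8.59, either way. A call with a gripper value outside its range is refused whole. OPENING is the finger opening in cm, from 0 to 8.54, set as the call begins (- or left out, the last holds). The fingers move at their own pace and stop on an object; FORCE is the grip in N (left out, the last holds). Time passes only in rows, so rows that do not move let the fingers close. It gives the time, the measured TCP pose, the force and the opening at its end, in the units of the state.
- arm.sense(): the state, without advancing time (a new reading comes with each control period).
- arm.read_camera(name): name is "side" or "top"; returns the picture (384x512x3 uint8, blue, green, red); there is no depth.
- arm.get_calibration(name): a dict with "vertical_fov" (degrees; the focal length in pixels is half the picture's height over the tangent of half this angle, whatever the lens; pixels are square), "cx", "cy" (the principal point, pixels), "dist_coeffs" ([k1, k2, p1, p2, k3] as OpenCV has them; the pictures are not rectified), "view" (4x4, takes a point from world to camera coordinates). Camera axes: x right, y up, looking along -z (the intrinsics and any distortion apply to the point x, -y, -z); pixel columns grow to the right and rows downward; lengths in m; the calibration is good to about 2 mm. A picture is of the moment at which its call begins. get_calibration takes no time and is no camera call.
- arm.job_done(): hands the job in, once; it reports no verdict.
The state is a dict: "clock": time; "joint_positions": joint angles; "dq": joint speeds; "joint_efforts": joint torques, N m; "eef_pos": TCP position; "tcp_rot": TCP orientation; "wrist_force": force on the tool from outside, world axes, zero at the start; "ft_torque": the same for the moment, N m; "grip_width": finger opening in m.
Only numpy, scipy, OpenCV 4.12 (cv2) and the standard library are available. Lean on these libraries where they do the work, as an engineer would, in place of code of your own. Each camera call takes 0.05 s, during which the arm holds its last target.

## Task

Switch the test jig on with its red lever, then work through the battery cases one at a time from the largest to the smallest: hold the case centrally and square on the sprung contact plate, press the plate fully down for a good second, then stack the case on the grey board before you take the next. The largest goes in the middle of the white outline and each smaller one squarely centred on the one below, all pointing the same way as the board; when the last is stacked, switch the jig off, and leave the other things on the table where they are.

Things in the scene. Friction and masses are not known exactly. Their poses are not given: they have to be found in the camera images.
- case_a: closed black battery case with a yellow panel on its lid: 100 long (its x) by 66 wide (its y) by 48 high (its z), about 550 g; origin at the centre of its underside, z up. Contacts are on the underside; pick it across its width (y).
- case_b: closed grey battery case with a blue panel on its lid: 90 long (its x) by 60 wide (its y) by 42 high (its z), about 450 g; origin at the centre of its underside, z up. Contacts are on the underside; pick it across its width (y). It may be absent from a start.
- case_c: closed black battery case with a green panel on its lid: 80 long (its x) by 54 wide (its y) by 36 high (its z), about 350 g; origin at the centre of its underside, z up. Contacts are on the underside; pick it across its width (y). It may be absent from a start.
- case_d: closed grey battery case with a red panel on its lid: 70 long (its x) by 48 wide (its y) by 30 high (its z), about 250 g; origin at the centre of its underside, z up. Contacts are on the underside; pick it across its width (y). It may be absent from a start.
- jig: contact test jig, fixed to the table: grey enclosure 170 (x) by 200 (y) with a flat aluminium top 45 high; origin at the centre of its underside, z up. On its top are the contact plate, centred 25 towards +y of the jig, and the power switch, 80 towards -y
- plate_center (a point): centre of the upper face of the jig's contact plate, a black plate 130 (x) by 92 (y) and 8 thick on four springs, with brass contact pins in the middle and yellow centring marks at its edges; the point moves with the plate, axes as the jig; 65 above the table when up, 57 when fully down
- plate (a joint): travel of the contact plate: 0 up, 0.008 m fully down on its stop. The spring starts to yield at about 4 N and is fully down at about 14 N; it returns when released, and no case's own weight takes it all the way
- switch (a joint): power switch of the jig, a short lever with a red ball knob on a black block: 0 leaning to the jig's -x side (off), 1.0 rad leaning to its +x side (on); swings in the jig's x-z plane and stays where it is pushed
- switch_tip (a point): centre of the red ball at the end of the switch lever, about 50 from its pivot and 105 above the table at mid swing; moves with it, about 48 mm towards the jig's +x from off to on
- board: grey despatch board, fixed, 150 (x) by 110 (y) and 12 thick, with a white outline 114 by 80 round its middle; origin at the centre of its underside, z up
- block1: beech demo block, 45 cube; a bystander, to be left alone; origin on the table under it
- block2: beech demo block, 45 cube; a bystander, to be left alone; origin on the table under it
- block3: pale demo block, 45 cube; a bystander, to be left alone; origin on the table under it
- cup: black lidded drinking cup with a yellow band, 77 across, 95 high; a bystander, to be left alone; origin on the table under it
- driver: screwdriver lying on the table; a bystander, to be left alone; origin on the table under it
- marker: white and blue marker pen, 115 long, lying on the table; a bystander, to be left alone; origin on the table under it
Mind the look-alikes: they are no part of the job. What is shaped like the case_d but orange is not meant.

How it is judged:
On the way, in this order (a step that is already met when the one before it is completed fails the run):
1. the jig is switched on (value of joint switch above 0.8 rad), for 0.2 s.
2. the largest case (yellow panel), held in the gripper, sits centrally and square on the contact plate and has kept it fully down for one second (z of case_a in the frame of jig below 0.0581 m and horizontal distance between case_a and plate_center below 0.01 m and angle between the x axis of case_a and the x axis of plate_center, either way round below 0.17 rad and angle between case_a's own z axis and vertical below 0.08 rad and z of case_a in the frame of plate_center below 0.006 m and contact force between the fingers and case_a above 0.5 N), for 1 s.
3. the largest case (yellow panel) is released, square in the column on the board (horizontal distance between case_a and board below 0.01 m and angle between the x axis of case_a and the x axis of board, either way round below 0.12 rad and angle between case_a's own z axis and vertical below 0.06 rad and linear speed of case_a below 0.02 m/s and contact force between the fingers and case_a below 0.05 N and z of case_a in the frame of board between 0.008 and 0.016 m), for 0.2 s.
4. the blue-panelled case, held in the gripper, sits centrally and square on the contact plate and has kept it fully down for one second (z of case_b in the frame of jig below 0.0581 m and horizontal distance between case_b and plate_center below 0.01 m and angle between the x axis of case_b and the x axis of plate_center, either way round below 0.17 rad and angle between case_b's own z axis and vertical below 0.08 rad and z of case_b in the frame of plate_center below 0.006 m and contact force between the fingers and case_b above 0.5 N), for 1 s.
5. the blue-panelled case is released, square in the column on the board (horizontal distance between case_b and board below 0.01 m and angle between the x axis of case_b and the x axis of board, either way round below 0.12 rad and angle between case_b's own z axis and vertical below 0.06 rad and linear speed of case_b below 0.02 m/s and contact force between the fingers and case_b below 0.05 N and horizontal distance between case_b and case_a below 0.008 m and z of case_b in the frame of case_a above 0.043 m), for 0.2 s.
6. the green-panelled case, held in the gripper, sits centrally and square on the contact plate and has kept it fully down for one second (z of case_c in the frame of jig below 0.0581 m and horizontal distance between case_c and plate_center below 0.01 m and angle between the x axis of case_c and the x axis of plate_center, either way round below 0.17 rad and angle between case_c's own z axis and vertical below 0.08 rad and z of case_c in the frame of plate_center below 0.006 m and contact force between the fingers and case_c above 0.5 N), for 1 s.
7. the green-panelled case is released, square in the column on the board (horizontal distance between case_c and board below 0.01 m and angle between the x axis of case_c and the x axis of board, either way round below 0.12 rad and angle between case_c's own z axis and vertical below 0.06 rad and linear speed of case_c below 0.02 m/s and contact force between the fingers and case_c below 0.05 N and horizontal distance between case_c and case_a below 0.008 m and z of case_c in the frame of case_a above 0.043 m and horizontal distance between case_c and case_b below 0.008 m and z of case_c in the frame of case_b above 0.037 m), for 0.2 s.
8. the smallest case (red panel), held in the gripper, sits centrally and square on the contact plate and has kept it fully down for one second (z of case_d in the frame of jig below 0.0581 m and horizontal distance between case_d and plate_center below 0.01 m and angle between the x axis of case_d and the x axis of plate_center, either way round below 0.17 rad and angle between case_d's own z axis and vertical below 0.08 rad and z of case_d in the frame of plate_center below 0.006 m and contact force between the fingers and case_d above 0.5 N), for 1 s.
9. the smallest case (red panel) is released, square in the column on the board (horizontal distance between case_d and board below 0.01 m and angle between the x axis of case_d and the x axis of board, either way round below 0.12 rad and angle between case_d's own z axis and vertical below 0.06 rad and linear speed of case_d below 0.02 m/s and contact force between the fingers and case_d below 0.05 N and horizontal distance between case_d and case_a below 0.008 m and z of case_d in the frame of case_a above 0.043 m and horizontal distance between case_d and case_b below 0.008 m and z of case_d in the frame of case_b above 0.037 m and horizontal distance between case_d and case_c below 0.008 m and z of case_d in the frame of case_c above 0.031 m), for 0.2 s.
10. the jig is switched off after the last case is stacked (value of joint switch below 0.2 rad), for 0.2 s.
At the end, for the whole second after the job is handed in: all cases present stand released, at rest and upright in one column on the board, largest lowest: within 10 mm of the board's centre, 8 mm of each case below and 0.12 rad of the board's direction; the switch is off (below 0.2 rad) and the plate is up (all of step 3 and all of step 5 and all of step 7 and all of step 9 and value of joint switch below 0.2 rad and value of joint plate below 0.0015 m); the robot touches nothing.
It fails at once if a bystander is shifted by more than 50 mm (distance of any of block1, block2, block3, cup, driver, marker from where it was at the start of the episode above 0.05 m).
Of case_b, case_c, case_d only 2 to 3 are there at a start; the rules pass over those that are not, and their reading is None.
At some moment in a run one of case_d may be knocked a few centimetres aside while the robot is not near it.
Once in a run the grip may slacken for a moment while it holds something.
It also fails if it takes over 210 s, if anything falls off the work surface, if the arm or the gripper's body presses on something with over 40 N, if the wrist force passes 120 N, or if a joint passes its speed limit or range.

## Working session

There is one attempt and no reset: what is moved stays moved. The work goes in short steps, Python scripts to look and compute and a shell command to move; the robot and the scene stay as the last step left them, time stands still between calls to the robot, and variables do not carry over. Pictures are saved under pics/ and viewed, and the job is handed in when it is done.

```bash
ls; mkdir -p pics
python3 - <<'E'
from station import arm
import cv2,numpy as np
s=arm.sense()
for k,v in s.items(): print(k,np.round(v,4))
for n in ("side","top"):
    print(n,arm.get_calibration(n))
    cv2.imwrite(f"pics/{n}0.png",arm.read_camera(n))
E
```

```text
pics
clock 0.0
joint_positions [ 1.3956e+00  2.5570e-01  1.0700e-01 -5.0000e-04 -1.4239e+00 -2.8460e-01]
dq [ 0.0015 -0.0005 -0.0009  0.0009 -0.0004 -0.0001]
joint_efforts [-3.00000e-04 -3.86619e+01  2.37946e+01  5.36530e+00 -6.10000e-03
  0.00000e+00]
eef_pos [0.2438 0.4925 0.2304]
tcp_rot [ 3.0571e+00 -7.1560e-01 -6.0000e-04]
wrist_force [-0.0163 -0.3644 -0.6334]
ft_torque [ 0.044  -0.0078  0.0388]
grip_width 0.0854
side {'vertical_fov': 48.46106174117428, 'cx': 248.6728071838825, 'cy': 191.20865834119232, 'dist_coeffs': array([-0.04614952,  0.        ,  0.        ,  0.        ,  0.        ]), 'view': array([[-0.98718597, -0.15947129, -0.00572396,  0.47250621],
       [ 0.11817491, -0.75470919,  0.64532839, -0.16168556],
       [-0.10723127,  0.63638271,  0.76388383, -0.97831422],
       [ 0.        ,  0.        ,  0.        ,  1.        ]])}
top {'vertical_fov': 46.06946797278442, 'cx': 251.13534482046023, 'cy': 186.47021023840125, 'dist_coeffs': array([-0.17412374,  0.        ,  0.        ,  0.        ,  0.        ]), 'view': array([[-2.18646481e-03, -9.99971769e-01,  7.18890698e-03,
        -3.08932846e-02],
       [ 9.71248843e-01, -4.12177284e-04,  2.38066201e-01,
        -5.33740137e-01],
       [-2.38056517e-01,  7.50274095e-03,  9.71222325e-01,
        -1.07569544e+00],
       [ 0.00000000e+00,  0.00000000e+00,  0.00000000e+00,
         1.00000000e+00]])}
```

View pics/top0.png

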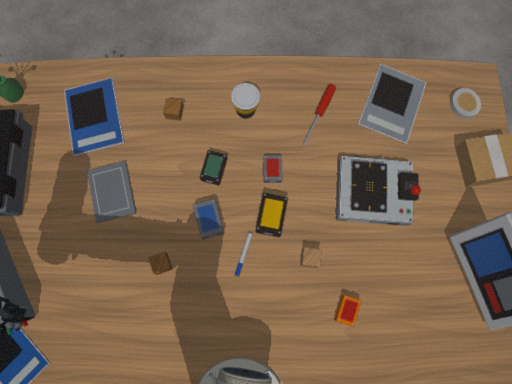

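View pics/side0.png

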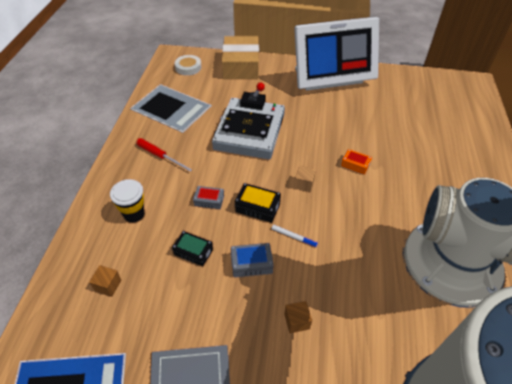

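```bash
cat > h.py <<'E'
import numpy as np,cv2
from station import arm
def cal(n):
    c=arm.get_calibration(n); f=192/np.tan(np.radians(c['vertical_fov'])/2)
    K=np.array([[f,0,c['cx']],[0,f,c['cy']],[0,0,1.]]); V=np.array(c['view'])
    F=np.diag([1,-1,-1.]); return K,np.array(c['dist_coeffs']),F@V[:3,:3],F@V[:3,3]
def proj(n,P):
    K,D,R,t=cal(n); return cv2.projectPoints(np.array(P,float).reshape(-1,3),cv2.Rodrigues(R)[0],t,K,D)[0].reshape(-1,2)
def unproj(n,px,z):
    K,D,R,t=cal(n); u=cv2.undistortPoints(np.array(px,float).reshape(-1,1,2),K,D).reshape(-1,2)
    d=np.c_[u,np.ones(len(u))]@R; c=-R.T@t
    return c+d*((z-c[2])/d[:,2])[:,None]
def box(x,y,yaw,L,W,z0,z1):
    c,s=np.cos(yaw),np.sin(yaw)
    q=np.array([[L,W],[-L,W],[-L,-W],[L,-W]])/2@np.array([[c,s],[-s,c]])+[x,y]
    return np.r_[np.c_[q,[z0]*4],np.c_[q,[z1]*4]]
def crop(img,x0,y0,x1,y1,k,name):
    cv2.imwrite(name,cv2.resize(img[y0:y1,x0:x1],None,fx=k,fy=k,interpolation=cv2.INTER_CUBIC))
E
python3 - <<'E'
from h import *
im=cv2.imread('pics/top0.png')
crop(im,185,140,305,250,5,'pics/c1.png')
crop(im,330,145,430,235,6,'pics/c2.png')
crop(im,80,150,150,230,7,'pics/c3.png')
for nm,p,z in [('a',(272,214),.048),('b',(208,217),.042),('c',(213,167),.036),('d',(272,168),.03),('board',(112,190),.012),('plate',(370,187),.065),('knob',(415,190),.1)]:
    print(nm,unproj('top',[p],z).round(3))
E
```

```text
a [[ 0.466 -0.084  0.048]]
b [[0.459 0.078 0.042]]
c [[0.593 0.068 0.036]]
d [[ 0.592 -0.087  0.03 ]]
board [[0.537 0.341 0.012]]
plate [[ 0.532 -0.336  0.065]]
knob [[ 0.516 -0.442  0.1  ]]
```

View pics/c1.png

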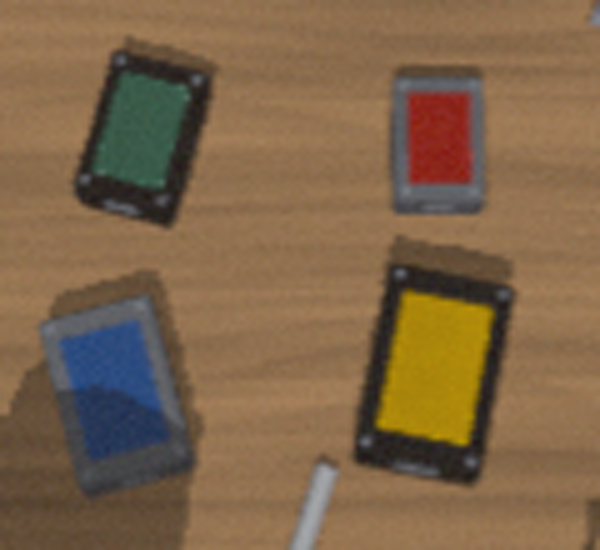

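View pics/c2.png

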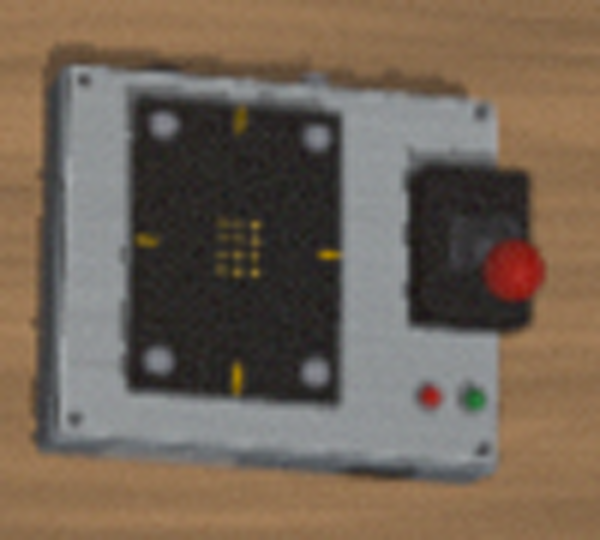

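View pics/c3.png

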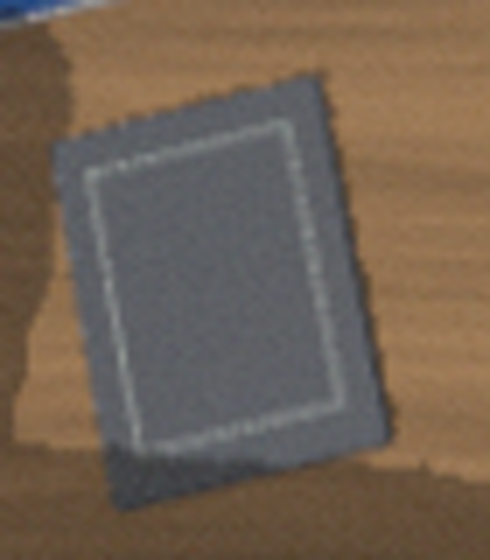

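```bash
cat >> h.py <<'E'
DIM={'a':(.1,.066,.048),'b':(.09,.06,.042),'c':(.08,.054,.036),'d':(.07,.048,.03)}
def pmask(im,k):
    hsv=cv2.cvtColor(im,cv2.COLOR_BGR2HSV); H,S,V=cv2.split(hsv)
    m={'a':(H>20)&(H<32)&(S>190)&(V>100),'b':(H>100)&(H<125)&(S>100)&(V>35),'c':(H>60)&(H<95)&(S>70)&(V>40),'d':((H<6)|(H>172))&(S>180)&(V>60)}[k]
    return m.astype(np.uint8)
def panel(n,im,k,near,z,r=25):
    m=pmask(im,k); w=np.zeros_like(m); cv2.circle(w,tuple(int(v) for v in near),r,1,-1); m=m*w
    nl,lab,st,_=cv2.connectedComponentsWithStats(m); i=1+st[1:,4].argmax()
    ys,xs=np.nonzero(lab==i)
    P=unproj(n,np.c_[xs,ys],z)[:,:2]
    (cx,cy),(w_,h_),ang=cv2.minAreaRect((P*1000).astype(np.float32))
    if w_<h_: ang+=90
    ang=(ang+90)%180-90
    # moments
    C=np.cov(P.T); e,v=np.linalg.eigh(C); a2=np.degrees(np.arctan2(v[1,1],v[0,1])); a2=(a2+90)%180-90
    sz=np.sqrt(12*e[::-1])*1000
    return P.mean(0),a2,sz,np.array([cx,cy])/1000,ang,max(w_,h_),min(w_,h_),len(xs)
def draw(n,im,items,name,c=None,k=1):
    im=cv2.resize(im,None,fx=k,fy=k,interpolation=cv2.INTER_CUBIC)
    for B in items:
        p=((proj(n,B)+.5)*k-.5)
        for s in (slice(0,4),slice(4,8)):
            cv2.polylines(im,[np.round(p[s]*16).astype(np.int32)],True,(255,255,0),1,cv2.LINE_AA,4)
    if c: im=im[int(c[1]*k):int(c[3]*k),int(c[0]*k):int(c[2]*k)]
    cv2.imwrite(name,im)
E
python3 - <<'E'
from h import *
near={'top':{'a':(272,214),'b':(208,217),'c':(213,167),'d':(272,168)},'side':{'a':(258,200),'b':(252,257),'c':(193,246),'d':(209,195)}}
items=[]
for n in ('top','side'):
    im=cv2.imread(f'pics/{n}0.png')
    for k in 'abcd':
        r=panel(n,im,k,near[n][k],DIM[k][2])
        print(n,k,*[np.round(v,4) if np.ndim(v)==0 or max(abs(np.array(v)))<2 else np.round(v,1) for v in r])
        if n=='top': items.append(box(*r[0],np.radians(r[1]),*DIM[k][:2],0,DIM[k][2]))
cr=lambda pts,o,k:[((a+.5)/k-.5+o[0],(b+.5)/k-.5+o[1]) for a,b in pts]
o=unproj('top',cr([(88,172),(290,122),(343,402),(138,450)],(80,150),7),.012)[:,:2]   # white outline corners
bd=unproj('top',cr([(53,143),(320,73),(393,440),(115,510)],(80,150),7),.012)[:,:2]
print('outline',o.mean(0),bd.mean(0),o.round(3).tolist(),bd.round(3).tolist())
pl=unproj('top',cr([(131,92),(342,112),(338,406),(127,388)],(330,145),6),.065)[:,:2]
mk=unproj('top',cr([(240,118),(330,255),(237,378),(147,240)],(330,145),6),.065)[:,:2]
print('plate',pl.mean(0),mk.mean(0),pl.round(3).tolist(),mk.round(3).tolist())
for q,nm in((o,'o'),(bd,'bd'),(pl,'pl')):
    x=(q[0]+q[1]-q[2]-q[3]);y=q[0]+q[3]-q[1]-q[2]
    print(nm,'len',np.linalg.norm(x)/2,np.linalg.norm(y)/2,'yaw',np.degrees(np.arctan2(x[1],x[0])),np.degrees(np.arctan2(-y[0],y[1])))
x=mk[0]-mk[2];y=mk[3]-mk[1]; print(np.degrees(np.arctan2(x[1],x[0])),np.degrees(np.arctan2(-y[0],y[1])))
yb=np.arctan2(*(o[0]+o[1]-o[2]-o[3])[::-1]);yp=np.arctan2(*(pl[0]+pl[1]-pl[2]-pl[3])[::-1])
items+=[box(*o.mean(0),yb,.15,.11,0,.012),box(*o.mean(0),yb,.114,.08,.012,.012),box(*pl.mean(0),yp,.13,.092,.057,.065)]
j=pl.mean(0)-.025*np.array([-np.sin(yp),np.cos(yp)]); items.append(box(*j,yp,.17,.2,0,.045))
import pickle; pickle.dump(items,open('items.pkl','wb'))
draw('top',cv2.imread('pics/top0.png'),items,'pics/ov_t.png',(70,130,430,250),2.2)
draw('side',cv2.imread('pics/side0.png'),items,'pics/ov_s.png',(120,80,400,384),2)
kn=unproj('top',cr([(514,270)],(330,145),6),.1); print('knob',kn)
E
```

```text
top a [ 0.4682 -0.0834] -11.7476 [72.2 47.9] [ 0.4686 -0.0835] -11.5703 71.7259 47.8831 531
top b [0.4584 0.0795] 15.1518 [64.3 41.1] [0.4584 0.0791] 16.5575 64.3875 41.3021 402
top c [0.5972 0.0684] -12.8592 [56.  36.9] [0.5977 0.0687] -14.5503 56.5784 39.1837 288
top d [ 0.5948 -0.0873] 1.2626 [47.  29.4] [ 0.5951 -0.088 ] 0.012 43.9098 29.0228 189
side a [ 0.4696 -0.0832] -11.1957 [74.7 50.1] [ 0.4696 -0.0836] -11.7081 74.7173 50.1549 483
side b [0.4598 0.0802] 16.3296 [66.  43.9] [0.4594 0.0797] 15.1274 66.7571 44.382 510
side c [0.5992 0.0692] -15.4269 [61.  41.9] [0.5994 0.069 ] -14.4076 61.6815 42.0827 416
side d [ 0.5959 -0.0879] 0.9029 [46.3 29. ] [ 0.5962 -0.0881] -0.146 46.3024 28.8999 163
outline [0.53624601 0.34608452] [0.53472724 0.34410259] [[0.581, 0.4], [0.601, 0.32], [0.491, 0.292], [0.472, 0.371]] [[0.593, 0.415], [0.621, 0.31], [0.476, 0.272], [0.449, 0.379]]
plate [ 0.53513888 -0.33301806] [ 0.53537483 -0.33452926] [[0.604, -0.291], [0.596, -0.385], [0.466, -0.373], [0.474, -0.283]] [[0.593, -0.339], [0.532, -0.374], [0.478, -0.33], [0.538, -0.295]]
o len 0.11341761413670562 0.08160108395219082 yaw 14.473558376865197 13.712624725793699
bd len 0.1490817638277685 0.109527047863099 yaw 14.400667951308165 14.61474368689358
pl len 0.13017211254833008 0.09242843070255606 yaw -4.497796596792639 -5.213920156779368
-4.406314808723761 -4.73822026526849
knob [[ 0.51680362 -0.44283026  0.1       ]]
```

View pics/ov_t.png

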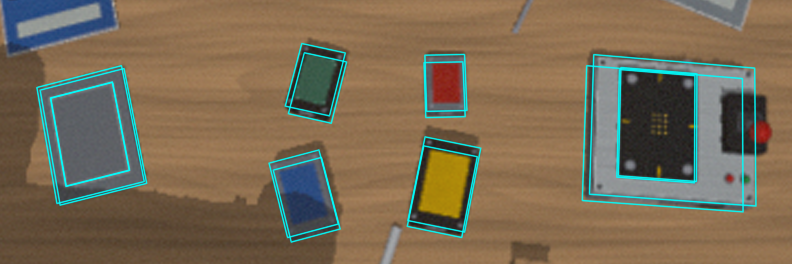

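View pics/ov_s.png

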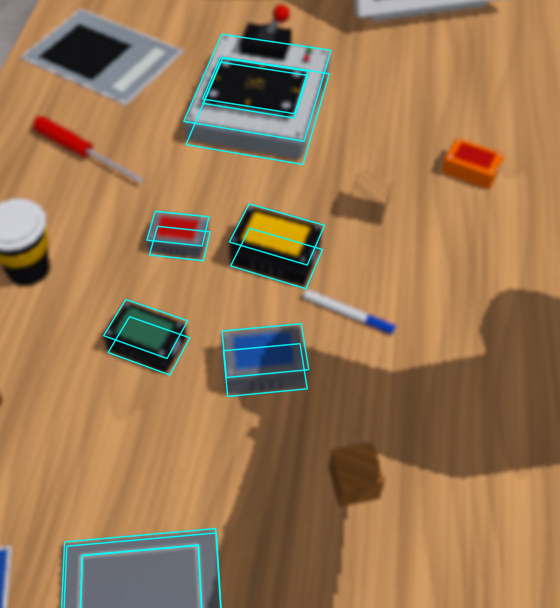

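```bash
cat >> h.py <<'E'
def tri(pt,ps):
    A=[];b=[]
    for n,p in (('top',pt),('side',ps)):
        K,D,R,t=cal(n); u=cv2.undistortPoints(np.array(p,float).reshape(1,1,2),K,D).ravel()
        d=R.T@np.array([u[0],u[1],1]); d/=np.linalg.norm(d); c=-R.T@t; M=np.eye(3)-np.outer(d,d); A.append(M);b.append(M@c)
    return np.linalg.lstsq(np.vstack(A),np.hstack(b),rcond=None)[0]
def red(im,near,r=14):
    m=pmask(im,'d');w=np.zeros_like(m);cv2.circle(w,near,r,1,-1);ys,xs=np.nonzero(m*w);return xs.mean(),ys.mean(),len(xs),np.ptp(xs)+1,np.ptp(ys)+1
E
python3 - <<'E'
from h import *
a=red(cv2.imread('pics/top0.png'),(416,190));b=red(cv2.imread('pics/side0.png'),(261,87))
print(a,b);k=tri(a[:2],b[:2]);print(k,proj('top',k),proj('side',k))
im=cv2.imread('pics/side0.png');crop(im,205,70,300,165,6,'pics/c4.png')
print(proj('top',[[.5027,-.4361,.099],[.5507,-.4401,.099]]),proj('side',[[.5027,-.4361,.099],[.5507,-.4401,.099]]))
E
```

```text
(np.float64(415.3484848484849), np.float64(189.6060606060606), 66, np.int64(9), np.int64(10)) (np.float64(260.06666666666666), np.float64(86.13333333333334), 45, np.int64(7), np.int64(8))
[ 0.5146508  -0.43824866  0.11269526] [[415.36929342 189.24487711]] [[260.36072317  86.23580655]]
[[413.03476429 195.16697087]
 [412.91414628 176.62318256]] [[264.26572556  90.97024083]
 [248.15187085  88.61940979]]
```

View pics/c4.png

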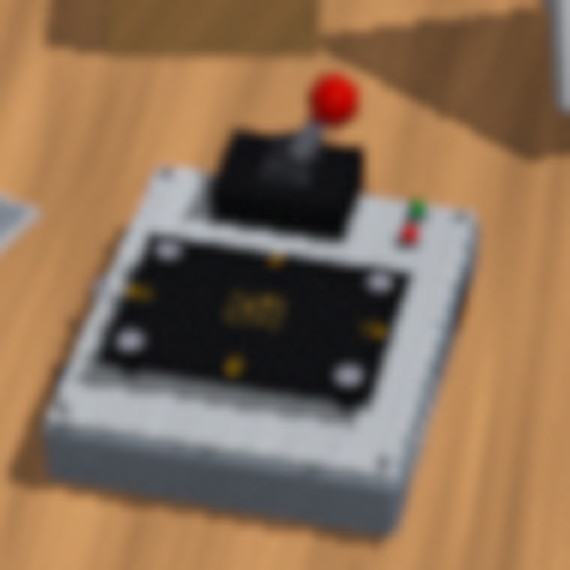

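```bash
python3 -m crank '[{"travel":[1.1,-4.65,0],"spin":1.1},{"travel":[1.1,-4.65,0],"spin":1.1},{"travel":[1.1,-4.65,0],"spin":1.1},{"travel":[1.1,-4.65,0],"spin":1.1},{"travel":[1.1,-4.65,0],"spin":1.1},{"travel":[1.1,-4.65,0],"spin":1.1},{"travel":[1.1,-4.65,0],"spin":1.1},{"travel":[1.1,-4.65,0],"spin":1.1},{"travel":[1.1,-4.65,0],"spin":1.1},{"travel":[1.1,-4.65,0],"spin":1.1},{"travel":[1.1,-4.65,0],"spin":1.1},{"travel":[1.1,-4.65,0],"spin":1.1},{"travel":[1.1,-4.65,0],"spin":1.1},{"travel":[1.1,-4.65,0],"spin":1.1},{"travel":[1.1,-4.65,0],"spin":1.1},{"travel":[1.1,-4.65,0],"spin":1.1},{"travel":[1.1,-4.65,0],"spin":1.1},{"travel":[1.1,-4.65,0],"spin":1.1},{"travel":[1.1,-4.65,0],"spin":1.1},{"travel":[1.1,-4.65,0],"spin":1.1}]' 0 40
python3 -m crank '[{"travel":[0,0,-4],"spin":0},{"travel":[0,0,-4],"spin":0},{"travel":[0,0,-2],"spin":0},{"travel":[0,0,0],"spin":0},{"travel":[0,0,0],"spin":0}]'
python3 - <<'E'
from h import *
s=arm.sense();print(s['clock'],s['eef_pos'],s['tcp_rot'],s['wrist_force'],s['grip_width'],s['joint_positions'].round(2) if hasattr(s['joint_positions'],'round') else s['joint_positions'])
a=arm.read_camera('top');b=arm.read_camera('side');cv2.imwrite('pics/t1.png',a)
cv2.imwrite('pics/m1.png',np.hstack([cv2.resize(a[130:260,310:450],None,fx=2.8,fy=2.8),cv2.resize(b[40:170,190:330],None,fx=2.8,fy=2.8)]))
E
```

```text
clock: 2.1
eef_pos: [0.4639, -0.439, 0.2306]
tcp_rot: [-3.139, 0.118, 0.001]
wrist_force: [1.2, 0.4, 1.3]
grip_width: -0.0001
clock: 2.6
eef_pos: [0.4641, -0.4374, 0.1318]
tcp_rot: [3.139, -0.119, -0.001]
wrist_force: [0.0, 0.0, 0.8]
grip_width: 0.0001
2.6 [ 0.46411753 -0.4374469   0.13184452] [ 3.13869845e+00 -1.18685138e-01 -5.13038866e-04] [0.03792513 0.01489324 0.78319975] 7.790055093252272e-05 [-0.51  0.47  0.17  0.   -1.27  2.01]
```

View pics/m1.png

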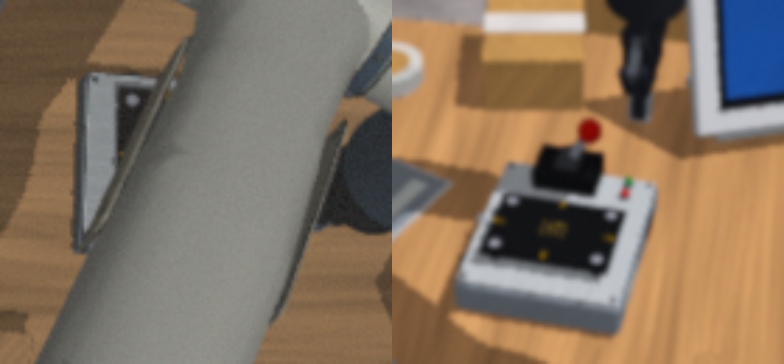

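```bash
python3 - <<'E'
from h import *
print(proj('side',[[.4641,-.4374,.1318]]))
E
python3 -m crank '[{"travel":[0,0,-2],"spin":0},{"travel":[0,0,-1.6],"spin":0},{"travel":[0,0,0],"spin":0},{"travel":[0,0,0],"spin":0}]'
python3 - <<'E'
from h import *
b=arm.read_camera('side')
crop(b,190,40,330,170,4,'pics/s2.png')
E
```

```text
[[278.06814694  82.47310788]]
clock: 3.1
eef_pos: [0.4647, -0.4376, 0.0969]
tcp_rot: [3.138, -0.118, 0.002]
wrist_force: [-0.0, -0.6, 0.8]
grip_width: -0.0002
```

View pics/s2.png

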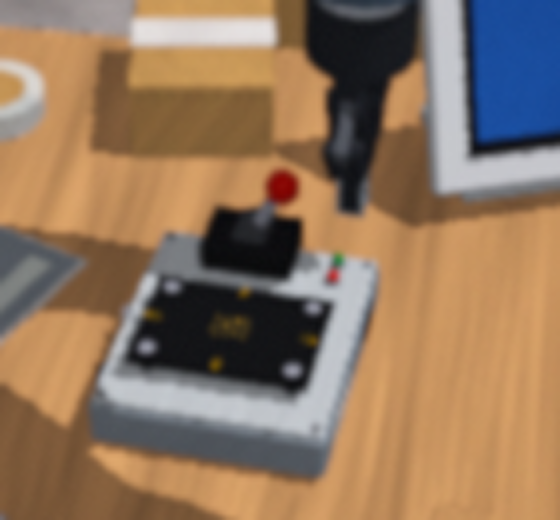

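```bash
python3 -m crank '[{"travel":[1,-0.08,0],"spin":0},{"travel":[1,-0.08,0],"spin":0},{"travel":[1,-0.08,0],"spin":0},{"travel":[1,-0.08,0],"spin":0},{"travel":[1,-0.08,0],"spin":0},{"travel":[0.8,-0.08,0],"spin":0},{"travel":[0.7,-0.08,0],"spin":0},{"travel":[0.4,0,0],"spin":0},{"travel":[0,0,0],"spin":0}]'
python3 - <<'E'
from h import *
b=arm.read_camera('side')
crop(b,190,40,330,170,4,'pics/s3.png')
E
```

```text
clock: 4.05
eef_pos: [0.5337, -0.4426, 0.0948]
tcp_rot: [-3.139, 0.119, -0.0]
wrist_force: [0.3, 0.5, -0.5]
grip_width: 0.0
```

View pics/s3.png

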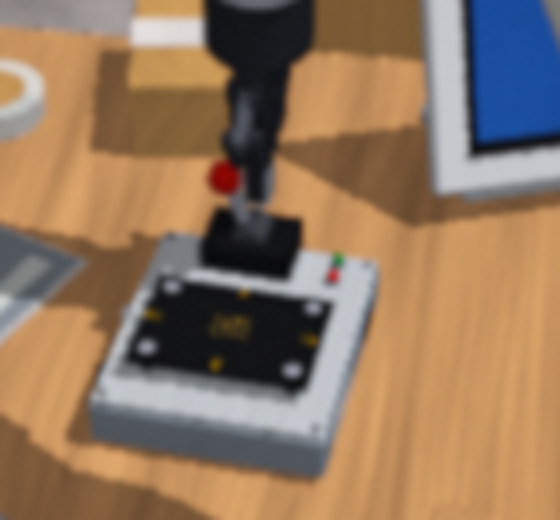

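```bash
python3 -m crank '[{"travel":[0.3,0,0],"spin":0},{"travel":[0.3,0,0],"spin":0},{"travel":[0.2,0,0],"spin":0},{"travel":[0,0,0],"spin":0},{"travel":[0,0,0],"spin":0}]'
python3 - <<'E'
from h import *
b=arm.read_camera('side')
crop(b,190,40,330,170,4,'pics/s4.png'); print(red(b,(246,84)))
E
```

```text
clock: 4.6
eef_pos: [0.5381, -0.4427, 0.095]
tcp_rot: [-3.138, 0.12, 0.009]
wrist_force: [-8.0, 0.1, 2.0]
grip_width: 0.0005
(np.float64(244.46341463414635), np.float64(84.17073170731707), 41, np.int64(7), np.int64(9))
```

View pics/s4.png

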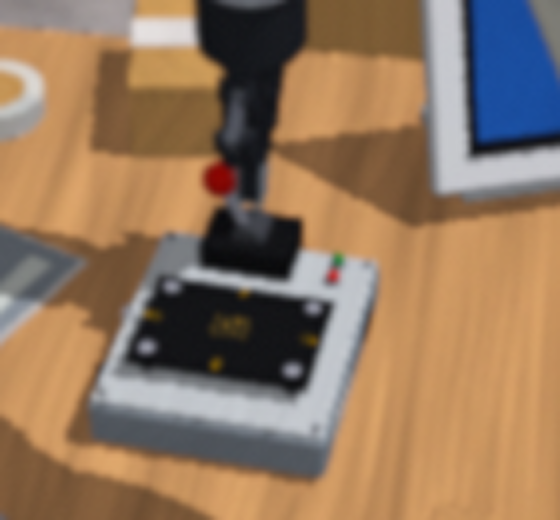

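```bash
python3 -m crank '[{"travel":[-2,0.1,0],"spin":0},{"travel":[-2,0.1,2],"spin":0},{"travel":[0,0,4],"spin":0},{"travel":[0,0,4],"spin":0},{"travel":[-0.3,4,0],"spin":-0.9},{"travel":[-0.3,4,0],"spin":-0.9},{"travel":[-0.3,4,0],"spin":-0.9},{"travel":[-0.3,4,0],"spin":-0.9},{"travel":[-0.3,4,0],"spin":-0.9},{"travel":[-0.3,4,0],"spin":-0.9},{"travel":[-0.3,4,0],"spin":-0.9},{"travel":[-0.3,4,0],"spin":-0.9},{"travel":[-0.3,3.7,0],"spin":0},{"travel":[0,0,0],"spin":0},{"travel":[0,0,0],"spin":0}]' 8.54 70
python3 - <<'E'
from h import *
s=arm.sense();R=cv2.Rodrigues(np.array(s['tcp_rot']))[0];print(s['eef_pos'],np.degrees(np.arctan2(R[1,0],R[0,0])),s['grip_width'],R[:,2])
b=arm.read_camera('side'); cv2.imwrite('pics/s5.png',b); print(red(b,(246,84)))
E
```

```text
clock: 6.15
eef_pos: [0.4745, -0.0829, 0.1959]
tcp_rot: [-3.126, 0.313, -0.003]
wrist_force: [-0.6, 0.0, -0.2]
grip_width: 0.0857
[ 0.4744566  -0.08289943  0.19591178] -11.422577731735357 0.08570327740074658 [ 1.66473318e-03  1.97749785e-04 -9.99998595e-01]h.py:51: RuntimeWarning: Mean of empty slice.
  m=pmask(im,'d');w=np.zeros_like(m);cv2.circle(w,near,r,1,-1);ys,xs=np.nonzero(m*w);return xs.mean(),ys.mean(),len(xs),np.ptp(xs)+1,np.ptp(ys)+1
  ret = ret.dtype.type(ret / rcount)
Traceback (most recent call last):
  File "h.py", line 51, in red
    m=pmask(im,'d');w=np.zeros_like(m);cv2.circle(w,near,r,1,-1);ys,xs=np.nonzero(m*w);return xs.mean(),ys.mean(),len(xs),np.ptp(xs)+1,np.ptp(ys)+1
                                                                                                                          ~~~~~~^^^^
ValueError: zero-size array to reduction operation maximum which has no identity
```

View pics/s5.png

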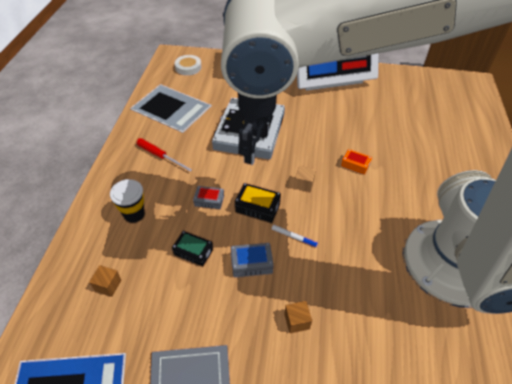

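```bash
python3 -m crank '[{"travel":[-0.55,0,-4],"spin":-0.2},{"travel":[0,0,-4],"spin":0},{"travel":[0,0,-4],"spin":0},{"travel":[0,0,-3],"spin":0},{"travel":[0,0,-2],"spin":0},{"travel":[0,0,-1.6],"spin":0},{"travel":[0,0,0],"spin":0},{"travel":[0,0,0],"spin":0}]'
python3 -m crank '[{"travel":[0,0,0],"spin":0},{"travel":[0,0,0],"spin":0},{"travel":[0,0,0],"spin":0},{"travel":[0,0,0],"spin":0},{"travel":[0,0,0],"spin":0},{"travel":[0,0,0],"spin":0},{"travel":[0,0,0],"spin":0},{"travel":[0,0,0],"spin":0}]' 0 70
```

```text
clock: 7.0
eef_pos: [0.4689, -0.0846, 0.0096]
tcp_rot: [3.125, -0.323, 0.0]
wrist_force: [-0.1, -1.3, 0.4]
grip_width: 0.0854
clock: 7.8
eef_pos: [0.4699, -0.0837, 0.0108]
tcp_rot: [-3.125, 0.321, -0.005]
wrist_force: [-0.5, -0.0, 5.7]
grip_width: 0.0654
```

```bash
python3 -m crank '[{"travel":[0,0,1],"spin":0},{"travel":[0,0,3],"spin":0},{"travel":[0,0,4],"spin":0},{"travel":[0,0,4],"spin":0},{"travel":[0,0,0],"spin":0},{"travel":[0,0,0],"spin":0}]'
python3 - <<'E'
from h import *
b=arm.read_camera('side'); crop(b,190,60,330,240,3.3,'pics/s6.png')
t=arm.read_camera('top');cv2.imwrite('pics/t6.png',t)
E
```

```text
clock: 8.4
eef_pos: [0.4679, -0.0833, 0.1295]
tcp_rot: [-3.124, 0.322, -0.0]
wrist_force: [-0.6, 0.8, -7.2]
grip_width: 0.0651
```

View pics/s6.png

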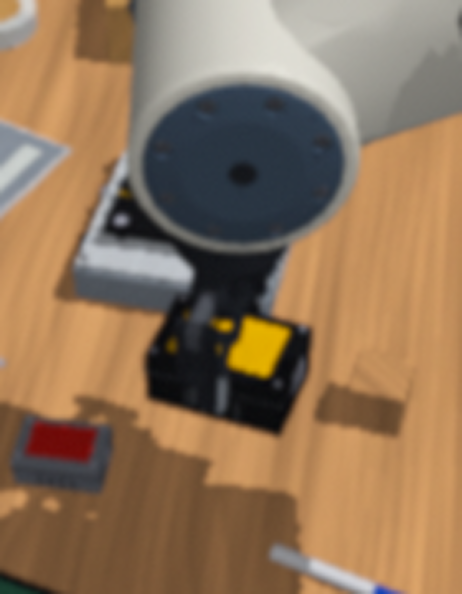

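View pics/t6.png

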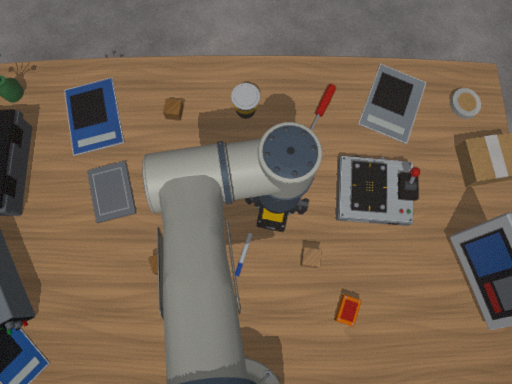

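```bash
python3 -m crank '[{"travel":[0.5,-2,0],"spin":0.5},{"travel":[0.8,-3,0],"spin":1},{"travel":[0.8,-3,0],"spin":1},{"travel":[0.8,-3,0],"spin":1},{"travel":[0.8,-3,0],"spin":1},{"travel":[0.8,-3,0],"spin":1},{"travel":[0.8,-3,0],"spin":1},{"travel":[0.8,-3,0],"spin":0.5},{"travel":[0.6,-2,0],"spin":0},{"travel":[0,0,0],"spin":0},{"travel":[0,0,0],"spin":0},{"travel":[0,0,0],"spin":0}]'
python3 - <<'E'
from h import *
s=arm.sense();R=cv2.Rodrigues(np.array(s['tcp_rot']))[0];p=np.array(s['eef_pos']);y=np.arctan2(R[1,0],R[0,0]);print(p,np.degrees(y))
b=arm.read_camera('side'); cv2.imwrite('pics/s7.png',b); z=p[2]-.0108
draw('side',b,[box(p[0],p[1],y,.1,.066,z,z+.048),box(.5352,-.3335,np.radians(-4.7),.13,.092,.057,.065)],'pics/s7o.png',(190,50,310,170),4.5)
E
```

```text
clock: 9.7
eef_pos: [0.5348, -0.3327, 0.1279]
tcp_rot: [-3.138, 0.129, 0.004]
wrist_force: [-0.6, -0.4, -6.4]
grip_width: 0.0651
[ 0.53478058 -0.3327445   0.12788591] -4.724999668072209
```

View pics/s7o.png

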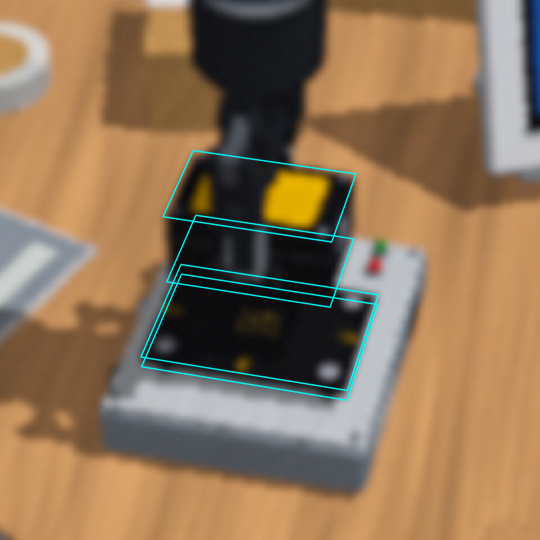

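```bash
python3 -m crank '[{"travel":[0,0,-2],"spin":0},{"travel":[0,0,-2],"spin":0},{"travel":[0,0,-1],"spin":0},{"travel":[0,0,-0.5],"spin":0},{"travel":[0,0,-0.4],"spin":0},{"travel":[0,0,-0.2],"spin":0},{"travel":[0,0,0],"spin":0},{"travel":[0,0,0],"spin":0}]'
```

```text
clock: 10.55
eef_pos: [0.536, -0.3338, 0.0703]
tcp_rot: [3.138, -0.129, 0.003]
wrist_force: [-4.4, 3.7, 4.7]
grip_width: 0.065
```

```bash
python3 -m crank '[{"travel":[0,0,-0.2],"spin":0},{"travel":[0,0,-0.2],"spin":0},{"travel":[0,0,0],"spin":0},{"travel":[0,0,0],"spin":0}]'
```

```text
clock: 10.95
eef_pos: [0.5362, -0.334, 0.0679]
tcp_rot: [3.137, -0.129, 0.005]
wrist_force: [-5.9, 6.1, 11.6]
grip_width: 0.0649
```

```bash
python3 -m crank '[{"travel":[0,0,-0.2],"spin":0},{"travel":[0,0,-0.1],"spin":0},{"travel":[0,0,0],"spin":0},{"travel":[0,0,0],"spin":0}]'
```

```text
clock: 11.35
eef_pos: [0.5363, -0.334, 0.0678]
tcp_rot: [3.136, -0.128, 0.007]
wrist_force: [-11.7, 10.5, 26.4]
grip_width: 0.0649
```

```bash
python3 -m crank '[{"travel":[0,0,0],"spin":0},{"travel":[0,0,0],"spin":0},{"travel":[0,0,0],"spin":0},{"travel":[0,0,0],"spin":0},{"travel":[0,0,0],"spin":0},{"travel":[0,0,0],"spin":0},{"travel":[0,0,0],"spin":0},{"travel":[0,0,0],"spin":0},{"travel":[0,0,0],"spin":0},{"travel":[0,0,0],"spin":0},{"travel":[0,0,0],"spin":0},{"travel":[0,0,0],"spin":0},{"travel":[0,0,0],"spin":0},{"travel":[0,0,0],"spin":0}]'
python3 - <<'E'
from h import *
s=arm.sense();R=cv2.Rodrigues(np.array(s['tcp_rot']))[0];p=np.array(s['eef_pos']);y=np.arctan2(R[1,0],R[0,0]);print(p,np.degrees(y),R[:,2])
b=arm.read_camera('side'); t=arm.read_camera('top'); cv2.imwrite('pics/s8.png',b); cv2.imwrite('pics/t8.png',t);z=p[2]-.0108
crop(b,190,50,310,170,4.5,'pics/s8c.png')
draw('side',b,[box(p[0],p[1],y,.1,.066,z,z+.048),box(.5352,-.3335,np.radians(-4.7),.13,.092,.049,.057)],'pics/s8o.png',(190,50,310,170),4.5)
E
```

```text
clock: 12.75
eef_pos: [0.5363, -0.334, 0.0677]
tcp_rot: [3.136, -0.128, 0.007]
wrist_force: [-10.6, 11.4, 26.4]
grip_width: 0.0648
[ 0.536256   -0.3340209   0.06774518] -4.6805823714434505 [ 0.0043019  -0.00266793 -0.99998719]
```

View pics/s8o.png

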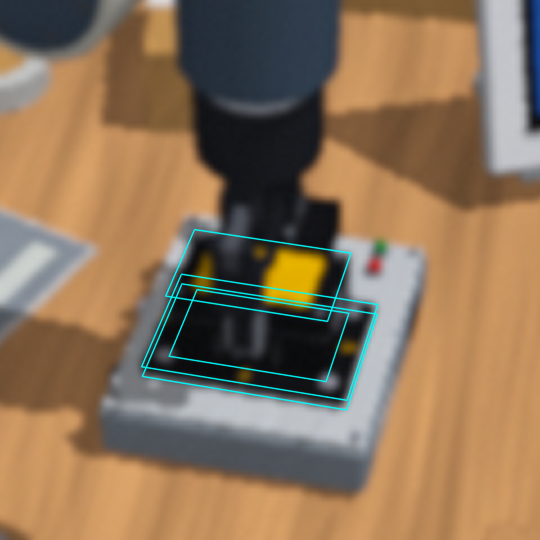

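View pics/s8c.png

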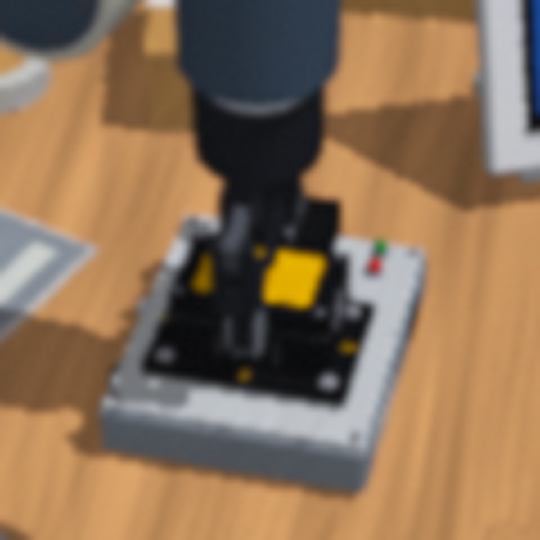

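View pics/t8.png

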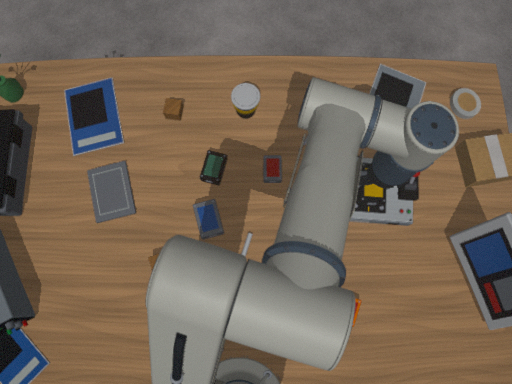

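```bash
python3 -m crank '[{"travel":[0,0,0.5],"spin":0},{"travel":[0,0,1.5],"spin":0},{"travel":[0,0,4],"spin":0},{"travel":[0,0,4],"spin":0},{"travel":[0,2,1],"spin":1},{"travel":[0,4,0],"spin":1.5},{"travel":[0,4,0],"spin":1.5},{"travel":[0,4,0],"spin":1.5},{"travel":[0,4,0],"spin":1.5},{"travel":[0,4,0],"spin":1.5},{"travel":[0,4,0],"spin":1.5},{"travel":[0,4,0],"spin":1.5},{"travel":[0,4,0],"spin":1.5},{"travel":[0,4,0],"spin":1.5},{"travel":[0,4,0],"spin":1.5},{"travel":[0,4,0],"spin":1.5},{"travel":[0,4,0],"spin":1.5},{"travel":[0,4,0],"spin":0},{"travel":[0,4,0],"spin":0}]'
python3 -m crank '[{"travel":[0,4,0],"spin":0},{"travel":[0,4,0],"spin":0},{"travel":[0,2,0],"spin":0},{"travel":[0,0,0],"spin":0},{"travel":[0,0,0],"spin":0},{"travel":[0,0,0],"spin":0}]'
cat >> h.py <<'E'
def st():
    s=arm.sense();R=cv2.Rodrigues(np.array(s['tcp_rot']))[0];p=np.array(s['eef_pos']);y=np.arctan2(R[1,0],R[0,0])
    print('t',round(s['clock'],2),p.round(4),'yaw',np.degrees(y).round(2),'F',np.round(s['wrist_force'],1),'w',round(s['grip_width'],4)); return p,y
E
python3 -c "from h import *; st()"
```

```text
clock: 14.75
eef_pos: [0.5357, 0.2483, 0.1715]
tcp_rot: [-3.116, -0.39, -0.002]
wrist_force: [1.1, -0.6, -5.7]
grip_width: 0.0652
clock: 15.35
eef_pos: [0.5357, 0.3456, 0.1713]
tcp_rot: [3.117, 0.389, 0.0]
wrist_force: [0.5, -0.1, -6.0]
grip_width: 0.0651
t 15.35 [0.5357 0.3456 0.1713] yaw 14.22 F [ 0.5 -0.1 -6. ] w 0.0651
```

```bash
python3 -m crank '[{"travel":[0,0,-2],"spin":0},{"travel":[0,0,-4],"spin":0},{"travel":[0,0,-4],"spin":0},{"travel":[0,0,-3],"spin":0},{"travel":[0,0,-1.2],"spin":0},{"travel":[0,0,0],"spin":0},{"travel":[0,0,0],"spin":0}]'
python3 - <<'E'
from h import *
p,y=st(); t=arm.read_camera('top'); z=p[2]-.0108
draw('top',t,[box(p[0],p[1],y,.1,.066,z,z+.048),box(.5355,.345,np.radians(14.4),.15,.11,0,.012)],'pics/t9.png',(70,140,170,240),6)
E
```

```text
clock: 16.05
eef_pos: [0.537, 0.3467, 0.0314]
tcp_rot: [-3.116, -0.39, -0.005]
wrist_force: [1.0, 0.2, -5.2]
grip_width: 0.0647
t 16.05 [0.537  0.3467 0.0314] yaw 14.26 F [ 1.   0.2 -5.2] w 0.0647
```

View pics/t9.png

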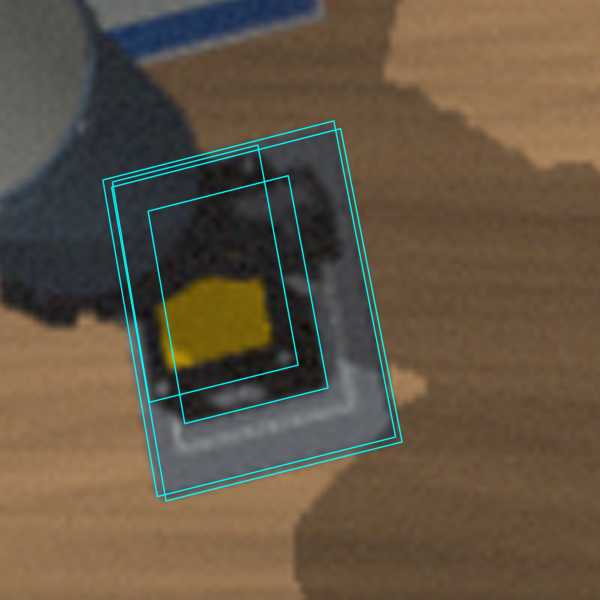

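```bash
python3 -m crank '[{"travel":[-0.1,-0.1,-0.4],"spin":0},{"travel":[0,0,-0.3],"spin":0},{"travel":[0,0,-0.15],"spin":0},{"travel":[0,0,0],"spin":0},{"travel":[0,0,0],"spin":0}]'
```

```text
clock: 16.6
eef_pos: [0.535, 0.3457, 0.0229]
tcp_rot: [-3.116, -0.391, -0.003]
wrist_force: [-4.5, -1.5, 5.5]
grip_width: 0.0654
```

Contact with the board; release and lift.

```bash
python3 -m crank '[{"travel":[0,0,0],"spin":0},{"travel":[0,0,0],"spin":0},{"travel":[0,0,0],"spin":0},{"travel":[0,0,0],"spin":0},{"travel":[0,0,0],"spin":0},{"travel":[0,0,0],"spin":0}]' 8.54
python3 -m crank '[{"travel":[0,0,2],"spin":0},{"travel":[0,0,4],"spin":0},{"travel":[0,0,4],"spin":0},{"travel":[0,0,4],"spin":0},{"travel":[-0.5,-4,0],"spin":0},{"travel":[-0.5,-4,0],"spin":0},{"travel":[-0.5,-4,0],"spin":0},{"travel":[-0.5,-4,0],"spin":0},{"travel":[-0.5,-4,0],"spin":0},{"travel":[-0.5,-4,0],"spin":0},{"travel":[-0.5,-2,0],"spin":0},{"travel":[0,0,0],"spin":0},{"travel":[0,0,0],"spin":0}]'
python3 - <<'E'
from h import *
p,y=st(); t=arm.read_camera('top');b=arm.read_camera('side');cv2.imwrite('pics/t10.png',t);cv2.imwrite('pics/s10.png',b)
E
```

```text
clock: 17.2
eef_pos: [0.5346, 0.3453, 0.0207]
tcp_rot: [3.117, 0.39, 0.0]
wrist_force: [0.7, -0.5, -0.0]
grip_width: 0.0855
clock: 18.5
eef_pos: [0.4997, 0.0851, 0.161]
tcp_rot: [-3.117, -0.388, -0.001]
wrist_force: [-0.1, 0.6, 0.1]
grip_width: 0.0853
t 18.5 [0.4997 0.0851 0.161 ] yaw 14.2 F [-0.1  0.6  0.1] w 0.0853
```

View pics/t10.png

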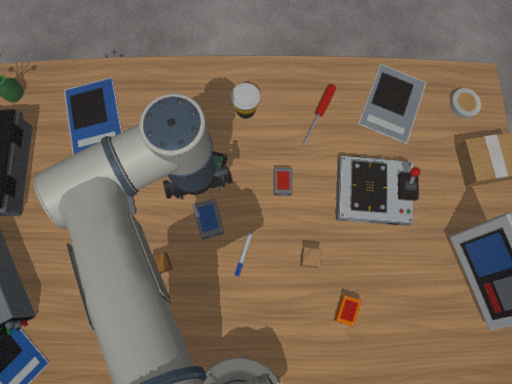

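View pics/s10.png

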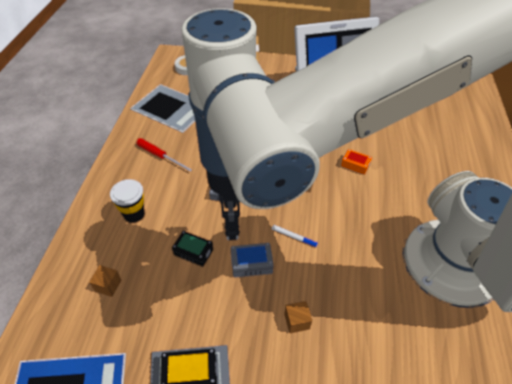

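Run:
```python
from h import *
b=cv2.imread('pics/s10.png')
r=panel('side',b,'a',(188,365),.06);print(r[0],r[1],r[2],r[3],r[4])
draw('side',b,[box(.5355,.345,np.radians(14.4),.15,.11,0,.012),box(.535,.3455,np.radians(14.3),.1,.066,.012,.06)],'pics/s10o.png',(130,320,250,384),6)
t=cv2.imread('pics/t10.png')
for k,n in (('b',(208,219)),('d',(283,180))): r=panel('top',t,k,n,DIM[k][2]);print(k,r[0],r[1],r[2],r[3],r[4])
```

```text
[0.53492503 0.34597218] 13.180306737248543 [73.63783083 48.97536218] [0.53527045 0.34539841] 14.461974143981934
b [0.4579738  0.07933946] 15.731789998071662 [63.59879729 41.33063243] [0.45814133 0.07955667] 15.549739837646484
d [ 0.55963685 -0.11522671] -2.0138858375978543 [46.13637693 28.68367214] [ 0.55967651 -0.11535983] -0.9605026245117188
```

View pics/s10o.png

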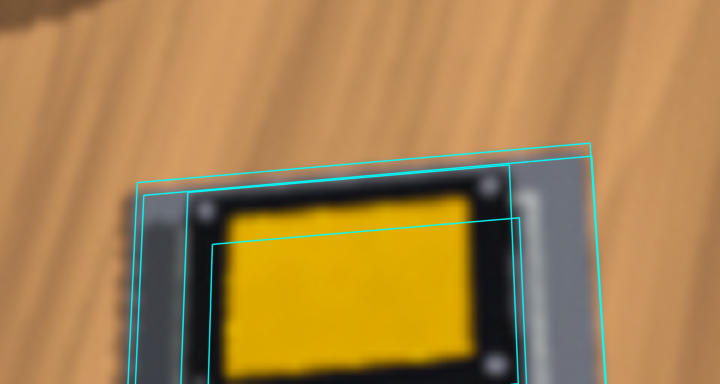

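```bash
python3 -m crank '[{"travel":[-2.05,-0.25,0],"spin":1.3},{"travel":[-2,-0.25,-2],"spin":0},{"travel":[0,0,-4],"spin":0},{"travel":[0,0,-4],"spin":0},{"travel":[0,0,-3],"spin":0},{"travel":[0,0,-2.1],"spin":0},{"travel":[0,0,0],"spin":0},{"travel":[0,0,0],"spin":0}]'
python3 -m crank '[{"travel":[0,0,0],"spin":0},{"travel":[0,0,0],"spin":0},{"travel":[0,0,0],"spin":0},{"travel":[0,0,0],"spin":0},{"travel":[0,0,0],"spin":0},{"travel":[0,0,0],"spin":0},{"travel":[0,0,0],"spin":0},{"travel":[0,0,0],"spin":0}]' 0 70
python3 -c "from h import *; st()"
```

```text
clock: 19.4
eef_pos: [0.4596, 0.081, 0.0101]
tcp_rot: [3.112, 0.427, 0.0]
wrist_force: [-0.1, 0.1, 1.2]
grip_width: 0.0857
clock: 20.2
eef_pos: [0.4603, 0.0808, 0.0115]
tcp_rot: [-3.112, -0.426, -0.005]
wrist_force: [-1.2, 0.4, 5.3]
grip_width: 0.0591
t 20.2 [0.4603 0.0808 0.0115] yaw 15.59 F [-1.2  0.4  5.3] w 0.0591
```

```bash
python3 -m crank '[{"travel":[0,0,1],"spin":0},{"travel":[0,0,3],"spin":0},{"travel":[0,0,4],"spin":0},{"travel":[0,0,4],"spin":0},{"travel":[0.5,-2,0],"spin":-1},{"travel":[0.7,-4,0],"spin":-2},{"travel":[0.7,-4,0],"spin":-2},{"travel":[0.7,-4,0],"spin":-2},{"travel":[0.7,-4,0],"spin":-2},{"travel":[0.7,-4,0],"spin":-2},{"travel":[0.7,-4,0],"spin":-2},{"travel":[0.7,-4,0],"spin":-2},{"travel":[0.7,-4,0],"spin":-2},{"travel":[0.7,-4,0],"spin":-2},{"travel":[0.7,-3.4,0],"spin":-1.3},{"travel":[0,0,0],"spin":0},{"travel":[0,0,0],"spin":0},{"travel":[0,0,0],"spin":0}]'
python3 - <<'E'
from h import *
p,y=st()
b=arm.read_camera('side');z=p[2]-.0115
draw('side',b,[box(p[0],p[1],y,.09,.06,z,z+.042),box(.5355,-.3335,np.radians(-4.7),.13,.092,.057,.065)],'pics/s11.png',(190,50,310,170),4.5)
E
```

```text
clock: 22.0
eef_pos: [0.5336, -0.3329, 0.1297]
tcp_rot: [-3.138, 0.13, 0.001]
wrist_force: [0.9, -0.7, -5.2]
grip_width: 0.0585
t 22.0 [ 0.5336 -0.3329  0.1297] yaw -4.73 F [ 0.9 -0.7 -5.2] w 0.0585
```

View pics/s11.png

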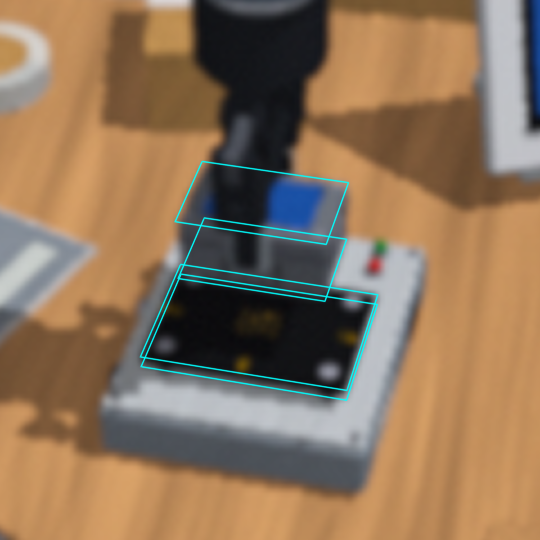

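```bash
python3 -m crank '[{"travel":[0.2,0,-2],"spin":0},{"travel":[0,0,-2],"spin":0},{"travel":[0,0,-1],"spin":0},{"travel":[0,0,-0.5],"spin":0},{"travel":[0,0,-0.4],"spin":0},{"travel":[0,0,-0.3],"spin":0},{"travel":[0,0,-0.3],"spin":0},{"travel":[0,0,-0.2],"spin":0},{"travel":[0,0,0],"spin":0},{"travel":[0,0,0],"spin":0}]'
python3 -m crank '[{"travel":[0,0,0],"spin":0},{"travel":[0,0,0],"spin":0},{"travel":[0,0,0],"spin":0},{"travel":[0,0,0],"spin":0}]'
```

```text
clock: 23.05
eef_pos: [0.5367, -0.3338, 0.0685]
tcp_rot: [3.137, -0.128, 0.006]
wrist_force: [-10.5, 9.1, 22.5]
grip_width: 0.059
clock: 23.45
eef_pos: [0.5367, -0.3338, 0.0684]
tcp_rot: [3.137, -0.128, 0.006]
wrist_force: [-9.6, 8.7, 22.7]
grip_width: 0.0587
```

```bash
python3 -m crank '[{"travel":[0,0,0],"spin":0},{"travel":[0,0,0],"spin":0},{"travel":[0,0,0],"spin":0},{"travel":[0,0,0],"spin":0},{"travel":[0,0,0],"spin":0},{"travel":[0,0,0],"spin":0},{"travel":[0,0,0],"spin":0},{"travel":[0,0,0],"spin":0},{"travel":[0,0,0],"spin":0},{"travel":[0,0,0],"spin":0},{"travel":[0,0,0],"spin":0},{"travel":[0,0,0],"spin":0}]'
python3 - <<'E'
from h import *
p,y=st()
b=arm.read_camera('side');z=p[2]-.0115
draw('side',b,[box(p[0],p[1],y,.09,.06,z,z+.042),box(.5355,-.3335,np.radians(-4.7),.13,.092,.049,.057)],'pics/s12.png',(190,50,310,170),4.5)
E
```

```text
clock: 24.65
eef_pos: [0.5367, -0.3338, 0.0685]
tcp_rot: [3.137, -0.128, 0.006]
wrist_force: [-9.4, 9.3, 23.1]
grip_width: 0.0588
t 24.65 [ 0.5367 -0.3338  0.0685] yaw -4.67 F [-9.4  9.3 23.1] w 0.0588
```

View pics/s12.png

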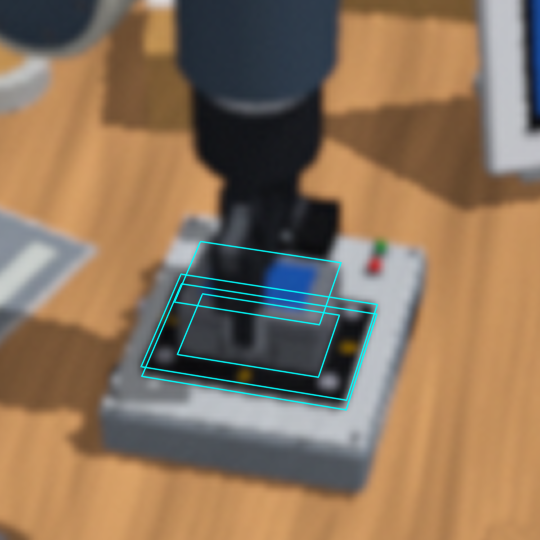

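```bash
python3 -m crank '[{"travel":[0,0,0.5],"spin":0},{"travel":[0,0,1.5],"spin":0},{"travel":[0,0,4],"spin":0},{"travel":[0,0,4],"spin":0},{"travel":[0,2,1],"spin":1},{"travel":[0,4,0],"spin":1.5},{"travel":[0,4,0],"spin":1.5},{"travel":[0,4,0],"spin":1.5},{"travel":[0,4,0],"spin":1.5},{"travel":[0,4,0],"spin":1.5},{"travel":[0,4,0],"spin":1.5},{"travel":[0,4,0],"spin":1.5},{"travel":[0,4,0],"spin":1.5},{"travel":[0,4,0],"spin":1.5},{"travel":[0,4,0],"spin":1.5},{"travel":[0,4,0],"spin":1.5},{"travel":[0,4,0],"spin":1.5},{"travel":[0,4,0],"spin":0},{"travel":[0,4,0],"spin":0}]'
python3 -m crank '[{"travel":[0,4,0],"spin":0},{"travel":[0,4,0],"spin":0},{"travel":[0,2,0],"spin":0},{"travel":[0,0,-3],"spin":0},{"travel":[0,0,-3],"spin":0},{"travel":[0,0,-2],"spin":0},{"travel":[0,0,0],"spin":0},{"travel":[0,0,0],"spin":0},{"travel":[0,0,0],"spin":0}]'
python3 - <<'E'
from h import *
p,y=st()
t=arm.read_camera('top');b=arm.read_camera('side');z=p[2]-.0115
I=[box(p[0],p[1],y,.09,.06,z,z+.042),box(.535,.3455,np.radians(14.3),.1,.066,.012,.06)]
draw('top',t,I,'pics/t13.png',(70,140,170,240),6)
draw('side',b,I,'pics/s13.png',(130,264,270,384),5)
E
```

```text
clock: 26.6
eef_pos: [0.5362, 0.2482, 0.1734]
tcp_rot: [-3.116, -0.39, -0.003]
wrist_force: [0.4, -1.0, -4.3]
grip_width: 0.0593
clock: 27.5
eef_pos: [0.5373, 0.3471, 0.095]
tcp_rot: [-3.115, -0.39, -0.006]
wrist_force: [-0.0, -0.3, -3.5]
grip_width: 0.0591
t 27.5 [0.5373 0.3471 0.095 ] yaw 14.27 F [-0.  -0.3 -3.5] w 0.0591
```

View pics/t13.png

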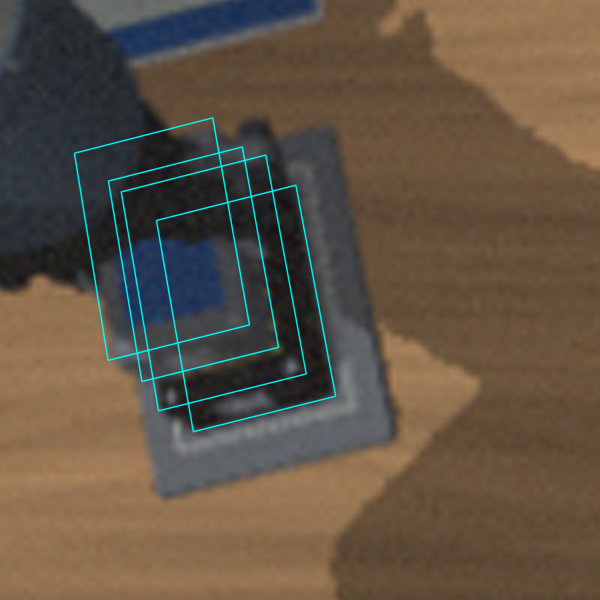

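View pics/s13.png

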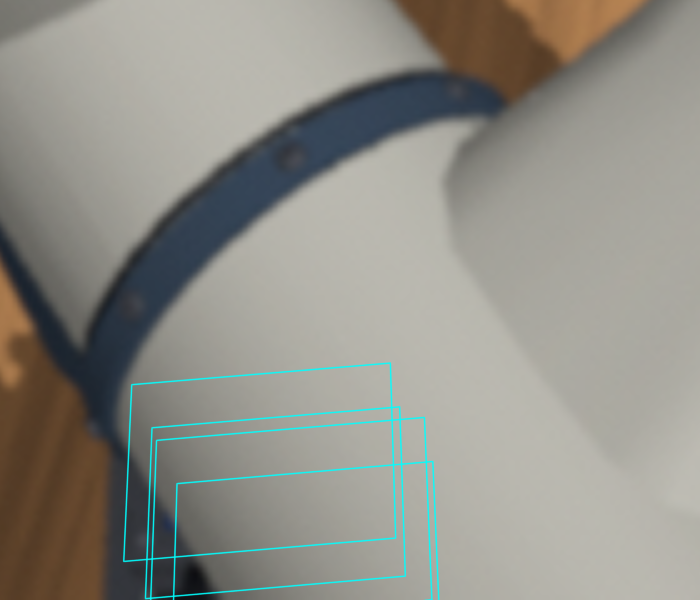

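```bash
python3 -m crank '[{"travel":[-0.2,-0.15,-1],"spin":0},{"travel":[0,0,-0.7],"spin":0},{"travel":[0,0,-0.4],"spin":0},{"travel":[0,0,-0.2],"spin":0},{"travel":[0,0,0],"spin":0},{"travel":[0,0,0],"spin":0}]'
```

```text
clock: 28.2
eef_pos: [0.5339, 0.3445, 0.0716]
tcp_rot: [3.117, 0.391, 0.001]
wrist_force: [-6.9, -2.2, 7.6]
grip_width: 0.0584
```

```bash
python3 -m crank '[{"travel":[0,0,0],"spin":0},{"travel":[0,0,0],"spin":0},{"travel":[0,0,0],"spin":0},{"travel":[0,0,0],"spin":0},{"travel":[0,0,0],"spin":0},{"travel":[0,0,0],"spin":0}]' 8.54
python3 -m crank '[{"travel":[0,0,2],"spin":0},{"travel":[0,0,4],"spin":0},{"travel":[0,0,3],"spin":0},{"travel":[-0.5,-4,0],"spin":-2},{"travel":[-0.5,-4,0],"spin":-2},{"travel":[-0.5,-4,0],"spin":-2},{"travel":[-0.5,-4,0],"spin":-2},{"travel":[-0.5,-4,0],"spin":-2},{"travel":[-0.5,-4,0],"spin":-2},{"travel":[-0.5,-4,0],"spin":-2},{"travel":[-0.5,-4,0],"spin":-2},{"travel":[-0.5,-4,0],"spin":-2},{"travel":[-0.5,-4,0],"spin":-2},{"travel":[-0.5,-4,0],"spin":-2},{"travel":[0,0,0],"spin":0},{"travel":[0,0,0],"spin":0}]'
python3 - <<'E'
from h import *
p,y=st(); t=arm.read_camera('top');b=arm.read_camera('side');cv2.imwrite('pics/t14.png',t);cv2.imwrite('pics/s14.png',b)
crop(t,70,130,170,230,6,'pics/t14c.png')
E
```

```text
clock: 28.8
eef_pos: [0.5341, 0.3448, 0.0697]
tcp_rot: [3.117, 0.39, 0.0]
wrist_force: [-0.1, -0.9, -0.4]
grip_width: 0.0854
clock: 30.4
eef_pos: [0.4789, -0.096, 0.1598]
tcp_rot: [-3.134, 0.215, -0.0]
wrist_force: [0.1, 0.1, 0.4]
grip_width: 0.0855
t 30.4 [ 0.4789 -0.096   0.1598] yaw -7.86 F [0.1 0.1 0.4] w 0.0855
```

View pics/t14.png

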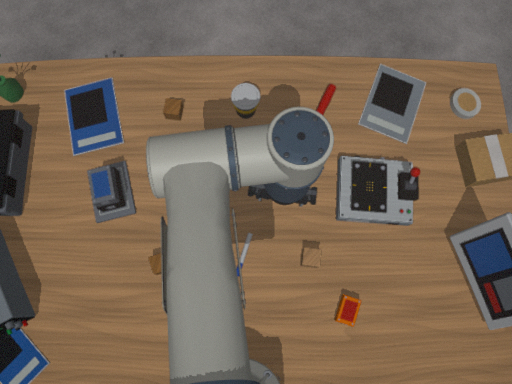

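View pics/t14c.png

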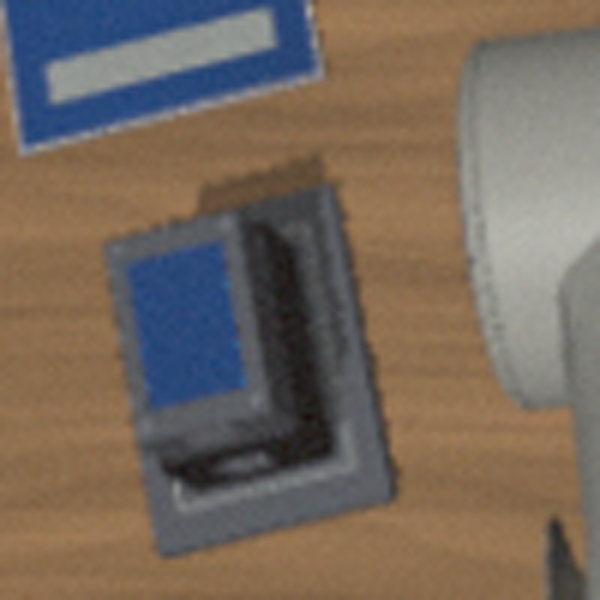

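View pics/s14.png

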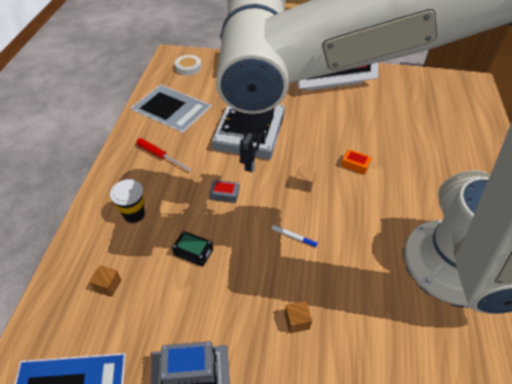

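Run:
```python
from h import *
t=cv2.imread('pics/t14.png');b=cv2.imread('pics/s14.png')
r=panel('top',t,'b',(101,184),.102,22);print('b top',r[:5])
r=panel('side',b,'b',(188,360),.102);print('b side',r[:5])
r=panel('side',b,'c',(194,247),.036);print('c side',r[:5])
I=[box(.5335,.3445,np.radians(14.3),.09,.06,.06,.102),box(.535,.3455,np.radians(14.3),.1,.066,.012,.06),box(.5355,.345,np.radians(14.4),.15,.11,0,.012)]
draw('top',t,I,'pics/t14o.png',(70,130,170,230),6)
```

```text
b top (array([0.53155446, 0.34351217]), np.float64(14.914407985523212), array([64.65816159, 41.64876105]), array([0.53183759, 0.34373953]), 14.160430908203125)
b side (array([0.5336312 , 0.34456747]), np.float64(14.973500257467919), array([65.45253354, 43.02226016]), array([0.53347363, 0.34414398]), 14.241990089416504)
c side (array([0.59854671, 0.07050314]), np.float64(-13.222764491865519), array([60.4981394 , 40.53309877]), array([0.59927649, 0.06978077]), -14.736846923828125)
```

View pics/t14o.png

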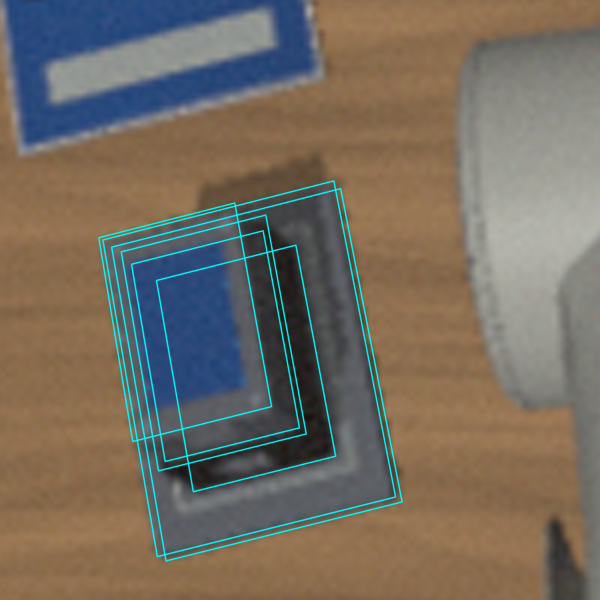

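```bash
python3 -m crank '[{"travel":[2,2.75,0],"spin":-1.4},{"travel":[2,2.75,0],"spin":-1},{"travel":[2,2.75,0],"spin":-1},{"travel":[2,2.75,0],"spin":-1},{"travel":[2,2.75,0],"spin":-1},{"travel":[1.9,2.75,0],"spin":-1},{"travel":[0,0,-2],"spin":0},{"travel":[0,0,-4],"spin":0},{"travel":[0,0,-3],"spin":0},{"travel":[0,0,0],"spin":0},{"travel":[0,0,0],"spin":0}]'
python3 - <<'E'
from h import *
p,y=st(); b=arm.read_camera('side')
r=panel('side',b,'c',(194,247),.036);print('c side',r[:5])
draw('side',b,[box(.5983,.0692,np.radians(-14.3),.08,.054,0,.036)],'pics/s15.png',(140,190,260,290),5)
E
```

```text
clock: 31.6
eef_pos: [0.5983, 0.0706, 0.0704]
tcp_rot: [3.117, -0.384, 0.0]
wrist_force: [-0.1, -0.3, 1.7]
grip_width: 0.0852
t 31.6 [0.5983 0.0706 0.0704] yaw -14.03 F [-0.1 -0.3  1.7] w 0.0852
c side (array([0.59540185, 0.06923351]), np.float64(-25.723830061033283), array([51.43109222, 34.91629724]), array([0.59856354, 0.06926585]), -15.703361511230469)
```

View pics/s15.png

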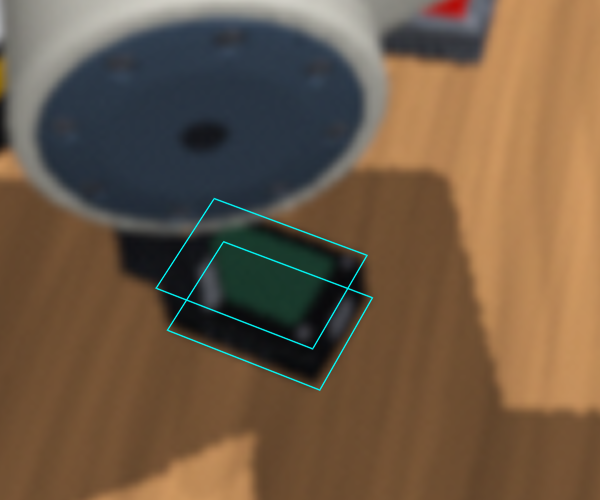

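```bash
python3 -m crank '[{"travel":[0,-0.1,-2],"spin":-0.3},{"travel":[0,0,-2],"spin":0},{"travel":[0,0,-2.1],"spin":0},{"travel":[0,0,0],"spin":0},{"travel":[0,0,0],"spin":0}]'
python3 -m crank '[{"travel":[0,0,0],"spin":0},{"travel":[0,0,0],"spin":0},{"travel":[0,0,0],"spin":0},{"travel":[0,0,0],"spin":0},{"travel":[0,0,0],"spin":0},{"travel":[0,0,0],"spin":0},{"travel":[0,0,0],"spin":0},{"travel":[0,0,0],"spin":0}]' 0 70
python3 -c "from h import *; st()"
```

```text
clock: 32.15
eef_pos: [0.5994, 0.0691, 0.0108]
tcp_rot: [-3.116, 0.394, -0.004]
wrist_force: [0.4, 0.3, 1.4]
grip_width: 0.0853
clock: 32.95
eef_pos: [0.5993, 0.0692, 0.0107]
tcp_rot: [-3.116, 0.394, -0.005]
wrist_force: [-0.4, 1.3, 6.6]
grip_width: 0.0528
t 32.95 [0.5993 0.0692 0.0107] yaw -14.42 F [-0.4  1.3  6.6] w 0.0528
```

```bash
python3 -m crank '[{"travel":[0,0,1],"spin":0},{"travel":[0,0,3],"spin":0},{"travel":[0,0,4],"spin":0},{"travel":[0,0,4],"spin":0},{"travel":[-0.3,-2,0],"spin":0.5},{"travel":[-0.6,-4,0],"spin":1},{"travel":[-0.6,-4,0],"spin":1},{"travel":[-0.6,-4,0],"spin":1},{"travel":[-0.6,-4,0],"spin":1},{"travel":[-0.6,-4,0],"spin":1},{"travel":[-0.6,-4,0],"spin":1},{"travel":[-0.6,-4,0],"spin":1},{"travel":[-0.6,-4,0],"spin":1},{"travel":[-0.6,-4,0],"spin":1},{"travel":[-0.6,-2.3,0],"spin":0.2},{"travel":[0,0,0],"spin":0},{"travel":[0,0,0],"spin":0},{"travel":[0,0,0],"spin":0}]'
python3 - <<'E'
from h import *
p,y=st()
b=arm.read_camera('side');z=p[2]-.0107
draw('side',b,[box(p[0],p[1],y,.08,.054,z,z+.036),box(.5355,-.3335,np.radians(-4.7),.13,.092,.057,.065)],'pics/s16.png',(190,50,310,170),4.5)
E
```

```text
clock: 34.75
eef_pos: [0.535, -0.3333, 0.1287]
tcp_rot: [-3.138, 0.129, 0.001]
wrist_force: [0.3, 0.5, -3.7]
grip_width: 0.0528
t 34.75 [ 0.535  -0.3333  0.1287] yaw -4.71 F [ 0.3  0.5 -3.7] w 0.0528
```

View pics/s16.png

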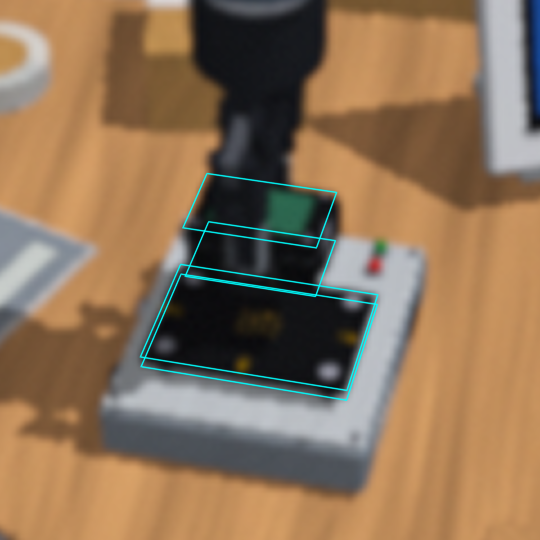

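```bash
python3 -m crank '[{"travel":[0,0,-2],"spin":0},{"travel":[0,0,-2],"spin":0},{"travel":[0,0,-1],"spin":0},{"travel":[0,0,-0.5],"spin":0},{"travel":[0,0,-0.4],"spin":0},{"travel":[0,0,-0.3],"spin":0},{"travel":[0,0,-0.3],"spin":0},{"travel":[0,0,-0.2],"spin":0},{"travel":[0,0,0],"spin":0},{"travel":[0,0,0],"spin":0}]'
python3 -m crank '[{"travel":[0,0,0],"spin":0},{"travel":[0,0,0],"spin":0},{"travel":[0,0,0],"spin":0},{"travel":[0,0,0],"spin":0}]'
```

```text
clock: 35.8
eef_pos: [0.5358, -0.3342, 0.0676]
tcp_rot: [3.137, -0.128, 0.006]
wrist_force: [-9.8, 8.7, 23.0]
grip_width: 0.0526
clock: 36.2
eef_pos: [0.5358, -0.3342, 0.0676]
tcp_rot: [3.137, -0.128, 0.006]
wrist_force: [-10.0, 9.0, 23.1]
grip_width: 0.0526
```

```bash
python3 -m crank '[{"travel":[0,0,0],"spin":0},{"travel":[0,0,0],"spin":0},{"travel":[0,0,0],"spin":0},{"travel":[0,0,0],"spin":0},{"travel":[0,0,0],"spin":0},{"travel":[0,0,0],"spin":0},{"travel":[0,0,0],"spin":0},{"travel":[0,0,0],"spin":0},{"travel":[0,0,0],"spin":0},{"travel":[0,0,0],"spin":0},{"travel":[0,0,0],"spin":0},{"travel":[0,0,0],"spin":0}]'
python3 - <<'E'
from h import *
p,y=st()
b=arm.read_camera('side');z=p[2]-.0107
draw('side',b,[box(p[0],p[1],y,.08,.054,z,z+.036),box(.5355,-.3335,np.radians(-4.7),.13,.092,.049,.057)],'pics/s17.png',(190,50,310,170),4.5)
E
```

```text
clock: 37.4
eef_pos: [0.5358, -0.3342, 0.0676]
tcp_rot: [3.137, -0.128, 0.006]
wrist_force: [-9.2, 9.6, 23.3]
grip_width: 0.0529
t 37.4 [ 0.5358 -0.3342  0.0676] yaw -4.66 F [-9.2  9.6 23.3] w 0.0529
```

View pics/s17.png

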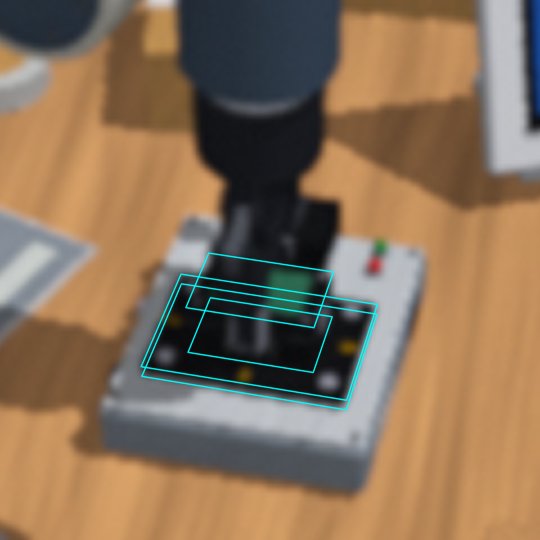

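```bash
python3 -m crank '[{"travel":[0,0,0.5],"spin":0},{"travel":[0,0,1.5],"spin":0},{"travel":[0,0,4],"spin":0},{"travel":[0,0,4],"spin":0},{"travel":[0,2,2],"spin":1},{"travel":[0,4,0],"spin":1.5},{"travel":[0,4,0],"spin":1.5},{"travel":[0,4,0],"spin":1.5},{"travel":[0,4,0],"spin":1.5},{"travel":[0,4,0],"spin":1.5},{"travel":[0,4,0],"spin":1.5},{"travel":[0,4,0],"spin":1.5},{"travel":[0,4,0],"spin":1.5},{"travel":[0,4,0],"spin":1.5},{"travel":[0,4,0],"spin":1.5},{"travel":[0,4,0],"spin":1.5},{"travel":[0,4,0],"spin":1.5},{"travel":[0,4,0],"spin":0},{"travel":[0,4,0],"spin":0}]'
python3 -m crank '[{"travel":[0,4,0],"spin":0},{"travel":[0,4,0],"spin":0},{"travel":[0,2,0],"spin":0},{"travel":[0,0,-2],"spin":0},{"travel":[0,0,-2],"spin":0},{"travel":[0,0,-1],"spin":0},{"travel":[0,0,0],"spin":0},{"travel":[0,0,0],"spin":0},{"travel":[0,0,0],"spin":0}]'
python3 - <<'E'
from h import *
p,y=st()
t=arm.read_camera('top');z=p[2]-.0107
I=[box(p[0],p[1],y,.08,.054,z,z+.036),box(.533,.344,np.radians(14.3),.09,.06,.06,.102)]
draw('top',t,I,'pics/t18.png',(60,130,160,230),6)
E
```

```text
clock: 39.35
eef_pos: [0.5352, 0.2478, 0.1827]
tcp_rot: [-3.116, -0.39, -0.003]
wrist_force: [1.3, -1.0, -4.0]
grip_width: 0.0523
clock: 40.25
eef_pos: [0.5359, 0.3461, 0.1334]
tcp_rot: [-3.116, -0.389, -0.004]
wrist_force: [0.7, -1.5, -3.7]
grip_width: 0.0526
t 40.25 [0.5359 0.3461 0.1334] yaw 14.25 F [ 0.7 -1.5 -3.7] w 0.0526
```

View pics/t18.png

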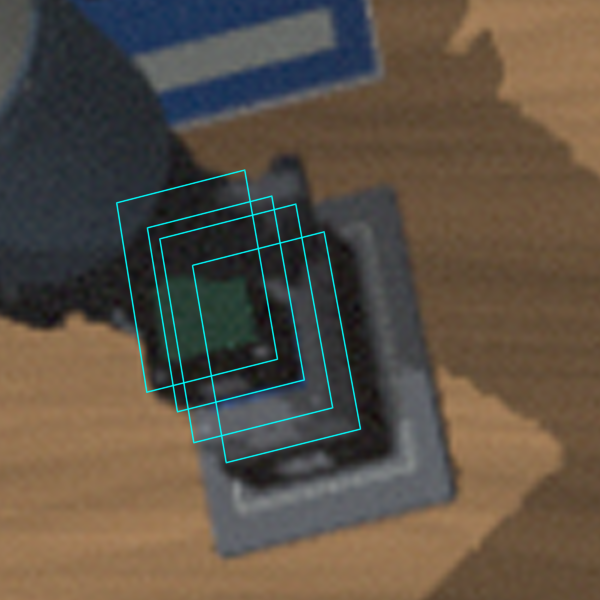

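```bash
python3 -m crank '[{"travel":[0,0,-1],"spin":0},{"travel":[0,0,-0.6],"spin":0},{"travel":[0,0,-0.3],"spin":0},{"travel":[0,0,-0.2],"spin":0},{"travel":[0,0,0],"spin":0},{"travel":[0,0,0],"spin":0}]'
```

```text
clock: 40.9
eef_pos: [0.5349, 0.3456, 0.1127]
tcp_rot: [-3.117, -0.391, -0.002]
wrist_force: [-5.5, -2.1, 6.8]
grip_width: 0.0529
```

```bash
python3 -m crank '[{"travel":[0,0,0],"spin":0},{"travel":[0,0,0],"spin":0},{"travel":[0,0,0],"spin":0},{"travel":[0,0,0],"spin":0},{"travel":[0,0,0],"spin":0},{"travel":[0,0,0],"spin":0}]' 8.54
python3 -m crank '[{"travel":[0,0,2],"spin":0},{"travel":[0,0,4],"spin":0},{"travel":[0,0,1],"spin":0},{"travel":[-0.5,-4,0],"spin":-1.5},{"travel":[-0.5,-4,0],"spin":-1.5},{"travel":[-0.5,-4,0],"spin":-1.5},{"travel":[-0.5,-4,0],"spin":-1.5},{"travel":[-0.5,-4,0],"spin":-1.5},{"travel":[-0.5,-4,0],"spin":-1.5},{"travel":[-0.5,-4,0],"spin":-1.5},{"travel":[-0.5,-4,0],"spin":-1.5},{"travel":[-0.5,-4,0],"spin":-1.5},{"travel":[-0.5,-4,0],"spin":-1.5},{"travel":[0,0,0],"spin":0},{"travel":[0,0,0],"spin":0}]'
python3 - <<'E'
from h import *
p,y=st(); t=arm.read_camera('top');b=arm.read_camera('side');cv2.imwrite('pics/t19.png',t);cv2.imwrite('pics/s19.png',b)
try:
  r=panel('top',t,'c',(99,176),.138,22);print('c top',r[:5])
  r=panel('side',b,'c',(188,340),.138,35);print('c side',r[:5])
except Exception as e: print(e)
E
```

```text
clock: 41.5
eef_pos: [0.5351, 0.3458, 0.1107]
tcp_rot: [3.117, 0.39, -0.0]
wrist_force: [-0.4, -0.5, -0.6]
grip_width: 0.0856
clock: 43.0
eef_pos: [0.485, -0.0549, 0.1809]
tcp_rot: [-3.141, 0.023, -0.001]
wrist_force: [-0.7, 0.2, -0.4]
grip_width: 0.0854
t 43.0 [ 0.485  -0.0549  0.1809] yaw -0.86 F [-0.7  0.2 -0.4] w 0.0854
c top (array([0.53371132, 0.34461369]), np.float64(14.637398421254403), array([58.01195086, 38.54724849]), array([0.53370001, 0.34467398]), 13.972609519958496)
c side (array([0.53495788, 0.34579275]), np.float64(14.089939785102644), array([60.52184855, 40.25372707]), array([0.53521973, 0.34539816]), 13.796420097351074)
```

View pics/t19.png

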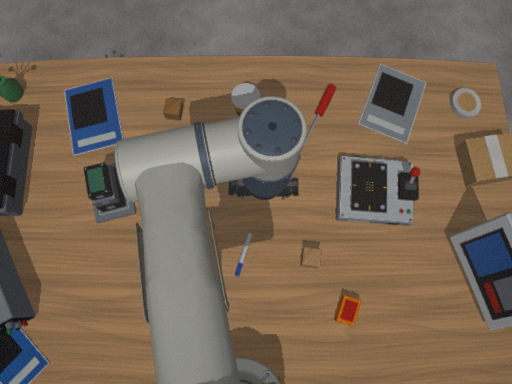

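View pics/s19.png

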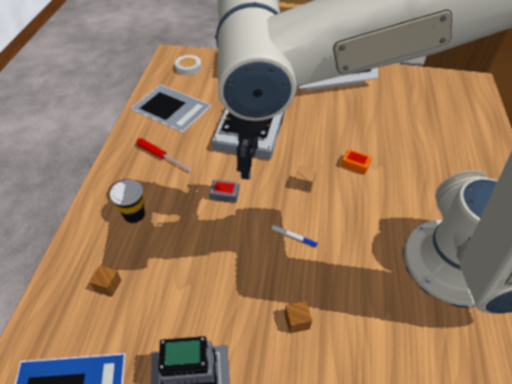

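Run:
```python
from h import *
b=cv2.imread('pics/s19.png')
r=panel('side',b,'d',(224,188),.03,16);print('d side',r[:5])
draw('side',b,[box(.5602,-.1155,np.radians(-1),.07,.048,0,.03)],'pics/s19o.png',(190,140,390,220),4)
```

```text
d side (array([ 0.56105424, -0.1148802 ]), np.float64(-0.5204938574593712), array([46.95651055, 29.09712145]), array([ 0.56136694, -0.11511688]), -0.32106781005859375)
```

View pics/s19o.png

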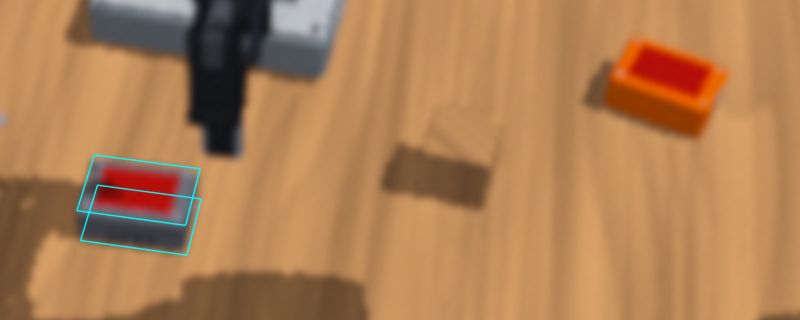

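```bash
python3 -m crank '[{"travel":[2.6,-2,0],"spin":0},{"travel":[2.5,-2,0],"spin":0},{"travel":[2.45,-2,0],"spin":0},{"travel":[0,0,-4],"spin":0},{"travel":[0,0,-4],"spin":0},{"travel":[0,0,-4],"spin":0},{"travel":[0,0,-3],"spin":0},{"travel":[0,0,-2.2],"spin":0},{"travel":[0,0,0],"spin":0},{"travel":[0,0,0],"spin":0}]'
python3 -c "from h import *; st()"
```

```text
clock: 44.1
eef_pos: [0.5612, -0.1135, 0.0092]
tcp_rot: [3.141, -0.018, 0.0]
wrist_force: [-0.0, -0.7, 0.9]
grip_width: 0.0857
t 44.1 [ 0.5612 -0.1135  0.0092] yaw -0.64 F [-0.  -0.7  0.9] w 0.0857
```

```bash
python3 -m crank '[{"travel":[0,-0.15,0],"spin":0},{"travel":[0,0,0],"spin":0},{"travel":[0,0,0],"spin":0},{"travel":[0,0,0],"spin":0},{"travel":[0,0,0],"spin":0},{"travel":[0,0,0],"spin":0},{"travel":[0,0,0],"spin":0},{"travel":[0,0,0],"spin":0}]' 0 70
python3 -c "from h import *; st()"
```

```text
clock: 44.9
eef_pos: [0.5617, -0.1157, 0.0105]
tcp_rot: [3.141, -0.02, 0.005]
wrist_force: [-1.4, 1.4, 7.0]
grip_width: 0.0464
t 44.9 [ 0.5617 -0.1157  0.0105] yaw -0.73 F [-1.4  1.4  7. ] w 0.0464
```

```bash
python3 -m crank '[{"travel":[0,0,1],"spin":0},{"travel":[0,0,3],"spin":0},{"travel":[0,0,4],"spin":0},{"travel":[0,0,4],"spin":0},{"travel":[-0.4,-3,0],"spin":-1},{"travel":[-0.4,-3.5,0],"spin":-1},{"travel":[-0.4,-3.5,0],"spin":-1},{"travel":[-0.4,-3.5,0],"spin":-1},{"travel":[-0.4,-3.5,0],"spin":0},{"travel":[-0.4,-3,0],"spin":0},{"travel":[-0.15,-1.8,0],"spin":0},{"travel":[0,0,0],"spin":0},{"travel":[0,0,0],"spin":0},{"travel":[0,0,0],"spin":0}]'
python3 - <<'E'
from h import *
p,y=st()
b=arm.read_camera('side');z=p[2]-.0105
draw('side',b,[box(p[0],p[1],y,.07,.048,z,z+.03),box(.5355,-.3335,np.radians(-4.7),.13,.092,.057,.065)],'pics/s20.png',(190,50,310,170),4.5)
E
```

```text
clock: 46.3
eef_pos: [0.5352, -0.3328, 0.1288]
tcp_rot: [-3.138, 0.129, 0.0]
wrist_force: [0.3, -0.2, -2.2]
grip_width: 0.0463
t 46.3 [ 0.5352 -0.3328  0.1288] yaw -4.7 F [ 0.3 -0.2 -2.2] w 0.0463
```

View pics/s20.png

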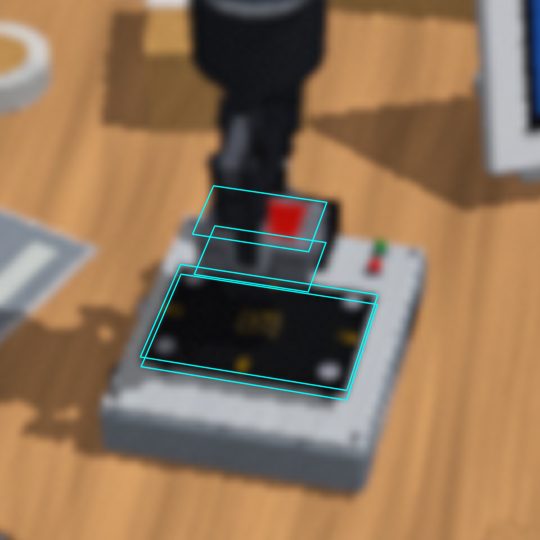

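```bash
python3 -m crank '[{"travel":[0,0,-2],"spin":0},{"travel":[0,0,-2],"spin":0},{"travel":[0,0,-1],"spin":0},{"travel":[0,0,-0.5],"spin":0},{"travel":[0,0,-0.4],"spin":0},{"travel":[0,0,-0.3],"spin":0},{"travel":[0,0,-0.3],"spin":0},{"travel":[0,0,-0.2],"spin":0},{"travel":[0,0,0],"spin":0},{"travel":[0,0,0],"spin":0}]'
python3 -m crank '[{"travel":[0,0,0],"spin":0},{"travel":[0,0,0],"spin":0},{"travel":[0,0,0],"spin":0},{"travel":[0,0,0],"spin":0}]'
```

```text
clock: 47.35
eef_pos: [0.5357, -0.3339, 0.0674]
tcp_rot: [3.137, -0.128, 0.006]
wrist_force: [-9.1, 8.7, 22.4]
grip_width: 0.0463
clock: 47.75
eef_pos: [0.5357, -0.3338, 0.0674]
tcp_rot: [3.137, -0.128, 0.006]
wrist_force: [-9.4, 8.6, 22.1]
grip_width: 0.0464
```

```bash
python3 -m crank '[{"travel":[0,0,0],"spin":0},{"travel":[0,0,0],"spin":0},{"travel":[0,0,0],"spin":0},{"travel":[0,0,0],"spin":0},{"travel":[0,0,0],"spin":0},{"travel":[0,0,0],"spin":0},{"travel":[0,0,0],"spin":0},{"travel":[0,0,0],"spin":0},{"travel":[0,0,0],"spin":0},{"travel":[0,0,0],"spin":0},{"travel":[0,0,0],"spin":0},{"travel":[0,0,0],"spin":0}]'
python3 - <<'E'
from h import *
p,y=st()
b=arm.read_camera('side');z=p[2]-.0105
draw('side',b,[box(p[0],p[1],y,.07,.048,z,z+.03),box(.5355,-.3335,np.radians(-4.7),.13,.092,.049,.057)],'pics/s21.png',(190,50,310,170),4.5)
E
```

```text
clock: 48.95
eef_pos: [0.5357, -0.3338, 0.0674]
tcp_rot: [3.137, -0.128, 0.006]
wrist_force: [-9.2, 8.6, 22.3]
grip_width: 0.0466
t 48.95 [ 0.5357 -0.3338  0.0674] yaw -4.66 F [-9.2  8.6 22.3] w 0.0466
```

View pics/s21.png

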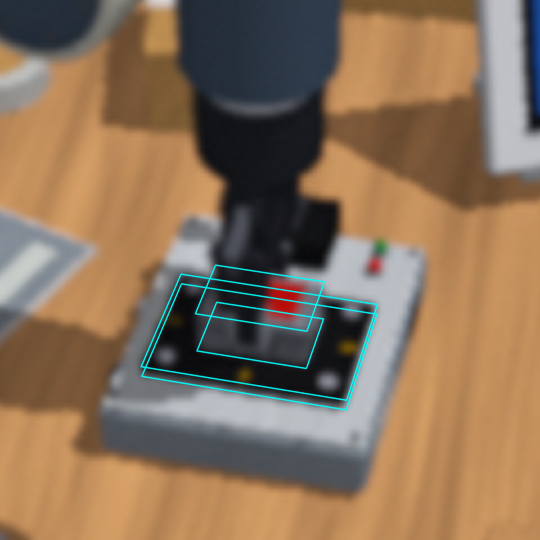

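```bash
python3 -m crank '[{"travel":[0,0,0.5],"spin":0},{"travel":[0,0,1.5],"spin":0},{"travel":[0,0,4],"spin":0},{"travel":[0,0,4],"spin":0},{"travel":[0,2,4],"spin":1},{"travel":[0,4,2],"spin":1.5},{"travel":[0,4,0],"spin":1.5},{"travel":[0,4,0],"spin":1.5},{"travel":[0,4,0],"spin":1.5},{"travel":[0,4,0],"spin":1.5},{"travel":[0,4,0],"spin":1.5},{"travel":[0,4,0],"spin":1.5},{"travel":[0,4,0],"spin":1.5},{"travel":[0,4,0],"spin":1.5},{"travel":[0,4,0],"spin":1.5},{"travel":[0,4,0],"spin":1.5},{"travel":[0,4,0],"spin":1.5},{"travel":[0,4,0],"spin":0},{"travel":[0,4,0],"spin":0}]'
python3 -m crank '[{"travel":[0,4,0],"spin":0},{"travel":[0,4,0],"spin":0},{"travel":[0,2,0],"spin":0},{"travel":[0,0,-2],"spin":0},{"travel":[0,0,-2],"spin":0},{"travel":[0,0,-1],"spin":0},{"travel":[0,0,0],"spin":0},{"travel":[0,0,0],"spin":0},{"travel":[0,0,0],"spin":0}]'
python3 - <<'E'
from h import *
p,y=st()
t=arm.read_camera('top');z=p[2]-.0105
I=[box(p[0],p[1],y,.07,.048,z,z+.03),box(.534,.345,np.radians(14.3),.08,.054,.102,.138)]
draw('top',t,I,'pics/t22.png',(60,130,160,230),6)
E
```

```text
clock: 50.9
eef_pos: [0.5352, 0.2482, 0.2228]
tcp_rot: [-3.116, -0.39, -0.003]
wrist_force: [1.2, -0.2, -2.4]
grip_width: 0.0466
clock: 51.8
eef_pos: [0.5358, 0.3465, 0.1735]
tcp_rot: [-3.116, -0.389, -0.004]
wrist_force: [-0.6, -1.0, -2.4]
grip_width: 0.0466
t 51.8 [0.5358 0.3465 0.1735] yaw 14.25 F [-0.6 -1.  -2.4] w 0.0466
```

View pics/t22.png

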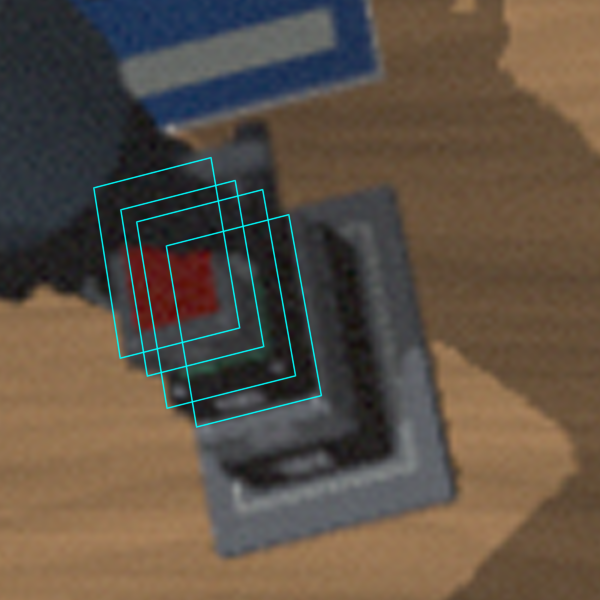

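Aligned; lower from 0.1735 to about 0.1485.

```bash
python3 -m crank '[{"travel":[0,-0.05,-1],"spin":0},{"travel":[0,0,-0.8],"spin":0},{"travel":[0,0,-0.4],"spin":0},{"travel":[0,0,-0.2],"spin":0},{"travel":[0,0,-0.1],"spin":0},{"travel":[0,0,0],"spin":0},{"travel":[0,0,0],"spin":0}]'
```

```text
clock: 52.55
eef_pos: [0.5351, 0.3456, 0.1485]
tcp_rot: [-3.117, -0.39, -0.002]
wrist_force: [-4.3, -1.0, 6.9]
grip_width: 0.0465
```

```bash
python3 -m crank '[{"travel":[0,0,0],"spin":0},{"travel":[0,0,0],"spin":0},{"travel":[0,0,0],"spin":0},{"travel":[0,0,0],"spin":0},{"travel":[0,0,0],"spin":0},{"travel":[0,0,0],"spin":0}]' 8.54
python3 -m crank '[{"travel":[0,0,1],"spin":0},{"travel":[0,0,3],"spin":0},{"travel":[0,0,4],"spin":0},{"travel":[-0.5,-4,0],"spin":-6},{"travel":[-0.5,-4,0],"spin":-6},{"travel":[-0.5,-4,0],"spin":-6},{"travel":[-0.5,-4,0],"spin":-6},{"travel":[-0.5,-4,0],"spin":-6},{"travel":[-0.5,-4,0],"spin":-6},{"travel":[-0.5,-4,0],"spin":-6},{"travel":[-0.5,-4,0],"spin":-6},{"travel":[-0.5,-4,0],"spin":-6},{"travel":[-0.5,-4,0],"spin":-6},{"travel":[0,0,0],"spin":0},{"travel":[0,0,0],"spin":0}]'
python3 - <<'E'
from h import *
p,y=st(); t=arm.read_camera('top');b=arm.read_camera('side');cv2.imwrite('pics/t23.png',t);cv2.imwrite('pics/s23.png',b)
crop(t,60,130,160,230,4,'pics/t23c.png');crop(b,130,284,250,384,4,'pics/s23c.png')
try:
  r=panel('top',t,'d',(96,169),.168,15);print('d top',r[:5])
  r=panel('side',b,'d',(188,325),.168,35);print('d side',r[:5])
except Exception as e: print(e)
print(red(t,(415,172)),pmask(b,'d')[60:110,230:270].sum())
E
```

```text
clock: 53.15
eef_pos: [0.5351, 0.3458, 0.1467]
tcp_rot: [3.117, 0.39, -0.0]
wrist_force: [0.4, 0.3, 0.1]
grip_width: 0.0852
clock: 54.65
eef_pos: [0.4851, -0.055, 0.2277]
tcp_rot: [-2.893, 1.223, -0.002]
wrist_force: [-0.5, 1.1, 0.2]
grip_width: 0.0855
t 54.65 [ 0.4851 -0.055   0.2277] yaw -45.82 F [-0.5  1.1  0.2] w 0.0855
d top (array([0.53643304, 0.34451758]), np.float64(26.65035598077384), array([41.86559407, 29.50001715]), array([0.53420056, 0.34496033]), 13.297593116760254)
d side (array([0.53461773, 0.34530189]), np.float64(10.352905613455505), array([46.99356053, 30.67019913]), array([0.53560004, 0.34576495]), 13.896941184997559)
(np.float64(415.1666666666667), np.float64(171.9), 60, np.int64(9), np.int64(9)) 0
```

View pics/t23.png

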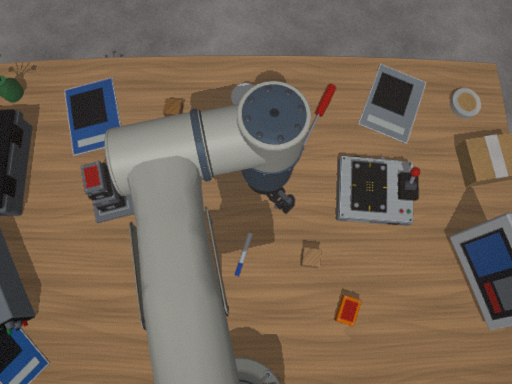

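View pics/s23c.png

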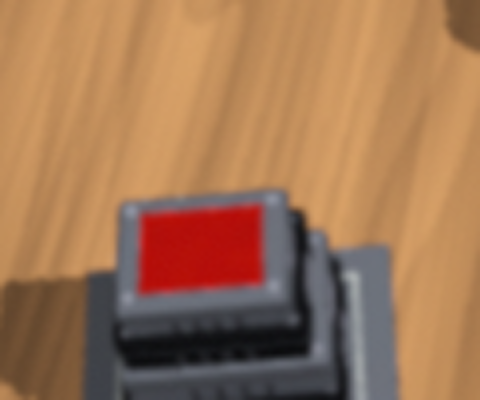

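```bash
python3 - <<'E'
from h import *
print(unproj('top',[(415.2,171.9)],.105),unproj('top',[(415.35,189.6)],.105),tri((415.2,171.9),(244.5,84.2)))
E
python3 -m crank '[{"travel":[0.7,-4,0],"spin":-6},{"travel":[0.7,-4,0],"spin":-6},{"travel":[0.7,-4,0],"spin":-6},{"travel":[0.7,-4,0],"spin":-6},{"travel":[0.7,-4,0],"spin":-6},{"travel":[0.7,-4,0],"spin":-6},{"travel":[0.7,-4,0],"spin":-6},{"travel":[0.7,-4,0],"spin":-6},{"travel":[0.7,-4,0],"spin":-0.9},{"travel":[0.7,-2.5,0],"spin":0},{"travel":[0,0,-4],"spin":0},{"travel":[0,0,-4],"spin":0},{"travel":[0,0,0],"spin":0},{"travel":[0,0,0],"spin":0}]' 4.5
python3 - <<'E'
from h import *
p,y=st(); b=arm.read_camera('side');crop(b,190,20,330,150,4,'pics/s24.png'); print(proj('side',p))
E
```

```text
[[ 0.56143397 -0.44499484  0.105     ]] [[ 0.51557323 -0.44113179  0.105     ]] [ 0.56080205 -0.44273974  0.11109013]
clock: 56.15
eef_pos: [0.5556, -0.4387, 0.1473]
tcp_rot: [2.131, -2.306, -0.001]
wrist_force: [0.2, -0.0, 1.9]
grip_width: 0.0451
t 56.15 [ 0.5556 -0.4387  0.1473] yaw -94.53 F [ 0.2 -0.   1.9] w 0.0451
[[246.24156486  74.68993085]]
```

View pics/s24.png

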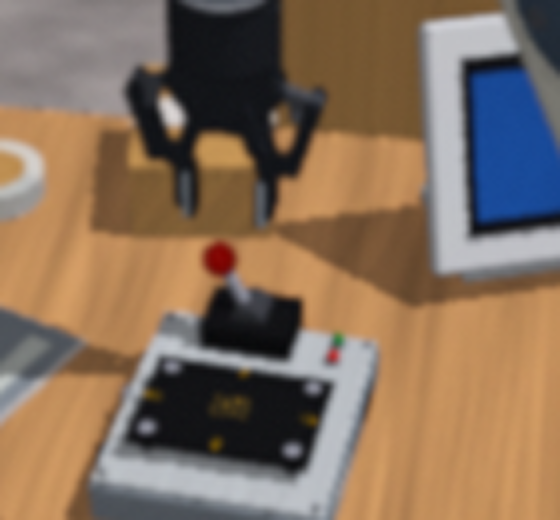

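```bash
python3 -m crank '[{"travel":[0.5,-0.4,0],"spin":0},{"travel":[0,0,-1.5],"spin":0},{"travel":[0,0,-1.5],"spin":0},{"travel":[0,0,-1.5],"spin":0},{"travel":[0,0,-1],"spin":0},{"travel":[0,0,0],"spin":0},{"travel":[0,0,0],"spin":0}]'
python3 - <<'E'
from h import *
p,y=st(); b=arm.read_camera('side');crop(b,190,20,330,150,4,'pics/s25.png')
E
```

```text
clock: 56.9
eef_pos: [0.5607, -0.4437, 0.0931]
tcp_rot: [-2.13, 2.309, -0.003]
wrist_force: [0.5, -0.8, 0.6]
grip_width: 0.0451
t 56.9 [ 0.5607 -0.4437  0.0931] yaw -94.63 F [ 0.5 -0.8  0.6] w 0.0451
```

View pics/s25.png

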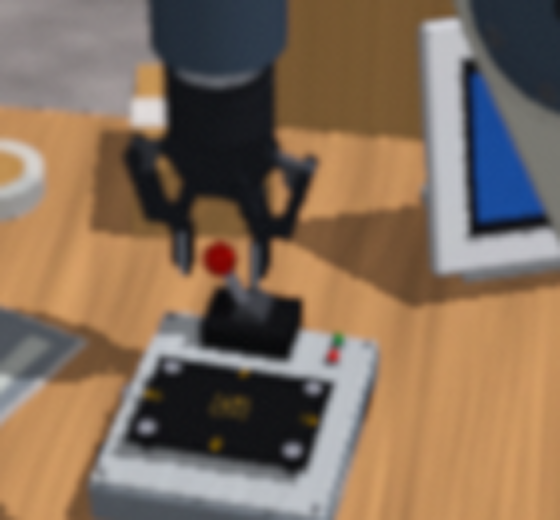

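```bash
python3 -m crank '[{"travel":[-1,0.08,0],"spin":0},{"travel":[-1,0.08,0],"spin":0},{"travel":[-1,0.08,0],"spin":0},{"travel":[-1,0.08,0],"spin":0},{"travel":[-1,0.08,0],"spin":0},{"travel":[-0.7,0.08,0],"spin":0},{"travel":[-0.4,0,0],"spin":0},{"travel":[0,0,0],"spin":0},{"travel":[0,0,0],"spin":0}]'
python3 - <<'E'
from h import *
p,y=st(); b=arm.read_camera('side');crop(b,190,20,330,150,4,'pics/s26.png')
E
```

```text
clock: 57.85
eef_pos: [0.5039, -0.4386, 0.0928]
tcp_rot: [-2.127, 2.304, -0.014]
wrist_force: [15.2, -0.4, -1.8]
grip_width: 0.0449
t 57.85 [ 0.5039 -0.4386  0.0928] yaw -94.59 F [15.2 -0.4 -1.8] w 0.0449
```

View pics/s26.png

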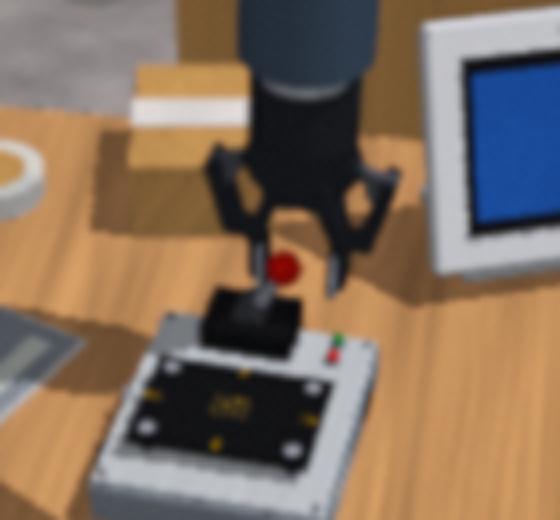

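15 N against the stop: the switch is off. Back off a little, rise and clear away for the last checks.

```bash
python3 -m crank '[{"travel":[0.8,0,0],"spin":0},{"travel":[0.5,0,0],"spin":0},{"travel":[0,0,0],"spin":0},{"travel":[0,0,2],"spin":0},{"travel":[0,0,4],"spin":0},{"travel":[0,0,4],"spin":0},{"travel":[-1,4,2],"spin":0},{"travel":[-1,4,0],"spin":0},{"travel":[-1,4,0],"spin":0},{"travel":[-1,4,0],"spin":0},{"travel":[-1,4,0],"spin":0},{"travel":[-1,4,0],"spin":0},{"travel":[-1,4,0],"spin":0},{"travel":[-1,4,0],"spin":0},{"travel":[-1,4,0],"spin":0},{"travel":[0,0,0],"spin":0},{"travel":[0,0,0],"spin":0}]'
python3 - <<'E'
from h import *
p,y=st(); t=arm.read_camera('top');b=arm.read_camera('side');cv2.imwrite('pics/t27.png',t);cv2.imwrite('pics/s27.png',b)
for n,im,q in (('top',t,(92,176)),('side',b,(181,346))):
    try: r=panel(n,im,'d',q,.168,25);print('d',n,r[:5])
    except Exception as e: print(n,e)
try: print(red(t,(415,189)))
except Exception as e: print(e)
E
```

```text
clock: 59.6
eef_pos: [0.4213, -0.0781, 0.2118]
tcp_rot: [2.132, -2.307, -0.0]
wrist_force: [-0.7, -0.4, 0.0]
grip_width: 0.0449
t 59.6 [ 0.4213 -0.0781  0.2118] yaw -94.52 F [-0.7 -0.4  0. ] w 0.0449
d top (array([0.53318384, 0.34470633]), np.float64(13.229648693735754), array([46.24600872, 30.22704868]), array([0.53319098, 0.34482104]), 12.319456100463867)
d side (array([0.53523882, 0.3458922 ]), np.float64(15.61306294182964), array([47.91750477, 31.31617966]), array([0.53560004, 0.34576495]), 13.896941184997559)
(np.float64(415.1940298507463), np.float64(190.49253731343285), 67, np.int64(9), np.int64(10))
```

View pics/t27.png

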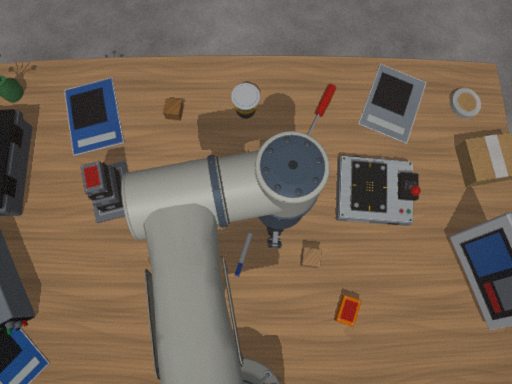

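View pics/s27.png

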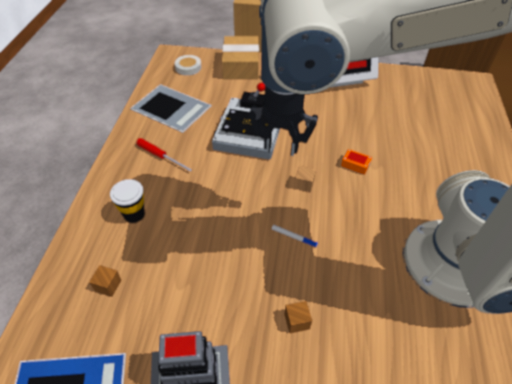

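The top view shows the column on the board at about (92,177). The knob is back at (415,190), against (415,190) off at the start and (415,172) on. The bystanders are where they were, and the arm is clear of everything.

```bash
python3 -c "
from station import arm
print(arm.job_done())"
```

```text
the job is handed in; nothing more can be done
None
```

The job is handed in at about 60 s of the 210 s allowed. It reports no verdict, so whether it passed is not known here.

**What I did**
- I switched the jig on.
- I took the cases in the order yellow, blue, green, red. Each was held on the plate against its stop, with 22–26 N at the wrist for at least 1.6 s, and then stacked on the board.
- I switched the jig off after the last case. The lever met its stop at 15 N.
- The red-panelled case had been knocked aside partway through, to about (0.560, -0.115). I found it again in both cameras and took it from there. The orange look-alike was left alone.

**Last checks**
- **Column:** the cases are square to the board within about 2°.

| Case | Estimated centre (x, y) |
|---|---|
| Board | (0.5355, 0.345) |
| Yellow | (0.535, 0.3455) |
| Blue | (0.533, 0.344) |
| Green | (0.534, 0.345) |
| Red | (0.534, 0.345) |

- **Switch and plate:** the knob is back within a pixel of where it was when off. I did not measure the plate's height after the last press; the jig looks clear of contact in the last pictures.
- **Bystanders:** they look unmoved by eye in the last pictures; I did not measure them. The arm was clear of everything.

**Disagreements**
- The two cameras differ by about 1–2 mm in x throughout.
- My two estimates of the board's centre differ by about 2.5 mm. I used a point between them.
- The blue case sits about 2.5 mm from the yellow one below it, inside the 8 mm allowed.

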